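Scoop the full-size grinding balls out of the sorting tray

TASK

Pick up the slotted scoop by its orange handle, scoop the two full-size grinding balls together out of the blue tray so that the three small worn balls drop through the slots and stay in the tray, and tip the two big balls into the steel dish from low over its rim. Then stand the scoop upright on the bench again, clear of tray and dish, and let go. Do not touch any ball with the fingers, and leave the bottle, the label roll and the petri dish alone.

Things in the scene. Friction and masses are not known exactly. Their poses are not given: they have to be found in the camera images.
- tray: blue open sorting tray, fixed; outside 282 x 117 x 35 mm, inside 270 x 105 mm, walls 6 mm, floor top 4 mm above the bench. Origin: centre of its underside; x along its length, z up. At the start all five balls lie toward its +x end (centres at x from 5 to 115 mm), which points roughly to the robot; from x = -135 to -15 mm it is empty
- scoop: slotted dark steel scoop, 250 g, standing upright on the bench on four parallel 5 mm round tines with open 22 mm gaps, 86 mm wide over all; the tines lie on the surface from x = 0 (heel) to x = 90 mm (free tips). Origin: heel, on the underside, mid-width; x forward along the tines, z up along the handle, whose axis is at x = y = 0. Centre of mass about x = 30, z = 25 mm
- scoop_grip (a point): middle of the scoop's orange upright handle, at z = 115 mm; handle 24 x 24 mm square, faces square to the scoop's x and y, from z = 75 to 155 mm. Below it the tines, bent up at the heel, form a slotted back that leans to x = -11 mm and is 53 mm high
- scoop_tip (a point): middle of the line of the tine tips (scoop's x = 90 mm, z = 2.5 mm), the last 28 mm thinned to 3 mm. Tines at y = -40.5, -13.5, 13.5, 40.5 mm. A big ball lies in the groove between two tines; only the back holds it lengthwise, so it rolls off when the tips slope down and stays when they are raised some 15 degrees
- dish: round open steel dish, loose, 600 g, 150 mm across and 50 mm high, wall 4 mm, inside floor 4 mm above the bench. Origin: centre of its underside, z up
- dish_rim (a point): centre of the dish's mouth, 50 mm above its underside
- big_ball_0: full-size white ceramic grinding ball, 40 mm in diameter, 200 g; origin at its centre
- big_ball_1: full-size white ceramic grinding ball, 40 mm in diameter, 200 g; origin at its centre
- small_ball_0: worn, undersized white ceramic grinding ball, 16 mm in diameter, 13 g; origin at its centre
- small_ball_1: worn, undersized white ceramic grinding ball, 16 mm in diameter, 13 g; origin at its centre
- small_ball_2: worn, undersized white ceramic grinding ball, 16 mm in diameter, 13 g; origin at its centre
- stain_bottle: bystander to be left alone: small white bottle with a red cap, 37 mm wide, 82 mm high; origin: centre of its underside
- label_roll: bystander to be left alone: roll of white labels, 67 mm across, 31 mm high; origin: centre of its underside
- petri_dish: bystander to be left alone: lidded petri dish, 62 mm across, 15 mm high; origin: centre of its underside
There are look-alikes about, which are no part of the job. Leave any yellow look-alike of the big_ball_0 alone.

How it is judged:
On the way, in this order (a step that is already met when the one before it is completed fails the run):
1. both big balls lie in the scoop, lifted above the tray, and all three small balls are in the tray (x of big_ball_0 in the frame of scoop between -0.01 and 0.11 m and y of big_ball_0 in the frame of scoop between -0.06 and 0.06 m and z of big_ball_0 in the frame of scoop between 0.005 and 0.08 m and height (world z) of each of big_ball_0, big_ball_1 above 0.058 m and x of big_ball_1 in the frame of scoop between -0.01 and 0.11 m and y of big_ball_1 in the frame of scoop between -0.06 and 0.06 m and z of big_ball_1 in the frame of scoop between 0.005 and 0.08 m and x of small_ball_0 in the frame of tray between -0.136 and 0.136 m and y of small_ball_0 in the frame of tray between -0.054 and 0.054 m and z of small_ball_0 in the frame of tray between 0 and 0.03 m and x of small_ball_1 in the frame of tray between -0.136 and 0.136 m and y of small_ball_1 in the frame of tray between -0.054 and 0.054 m and z of small_ball_1 in the frame of tray between 0 and 0.03 m and x of small_ball_2 in the frame of tray between -0.136 and 0.136 m and y of small_ball_2 in the frame of tray between -0.054 and 0.054 m and z of small_ball_2 in the frame of tray between 0 and 0.03 m), for 0.3 s.
2. both big balls are in the dish (horizontal distance between each of big_ball_0, big_ball_1 and dish below 0.06 m and z of big_ball_0 in the frame of dish between 0 and 0.05 m and z of big_ball_1 in the frame of dish between 0 and 0.05 m), for 0.2 s.
At the end, for the whole second after the job is handed in: both big balls at rest in the upright dish (centres within 60 mm of its axis, below the rim); the three small balls on the tray floor; the scoop at rest, upright within 0.1 rad, standing on the bench itself (underside within 3 mm of the bench top), not in the tray or on the dish (all of step 2 and x of small_ball_0 in the frame of tray between -0.136 and 0.136 m and y of small_ball_0 in the frame of tray between -0.054 and 0.054 m and z of small_ball_0 in the frame of tray between 0 and 0.03 m and x of small_ball_1 in the frame of tray between -0.136 and 0.136 m and y of small_ball_1 in the frame of tray between -0.054 and 0.054 m and z of small_ball_1 in the frame of tray between 0 and 0.03 m and x of small_ball_2 in the frame of tray between -0.136 and 0.136 m and y of small_ball_2 in the frame of tray between -0.054 and 0.054 m and z of small_ball_2 in the frame of tray between 0 and 0.03 m and linear speed of each of big_ball_0, big_ball_1, scoop, dish below 0.05 m/s and height (world z) of scoop below 0.003 m and angle between each of scoop, dish's own z axis and vertical below 0.1 rad); the robot touches nothing.
It fails at once if the fingers touch a ball (contact force between the fingers and big_ball_0 above 0.3 N or contact force between the fingers and big_ball_1 above 0.3 N or contact force between the fingers and small_ball_0 above 0.3 N or contact force between the fingers and small_ball_1 above 0.3 N or contact force between the fingers and small_ball_2 above 0.3 N).
It fails at once if a big ball is dropped or thrown (faster than 1.8 m/s, as after a fall of 16 cm) (linear speed of any of big_ball_0, big_ball_1 above 1.8 m/s).
It fails at once if a bystander (bottle, label roll, petri dish) is moved more than 30 mm (distance of any of stain_bottle, label_roll, petri_dish from where it was at the start of the episode above 0.03 m).
It also fails if it takes over 64 s, if anything falls off the work surface, if the arm or the gripper's body presses on something with over 40 N, if the wrist force passes 120 N, or if a joint passes its speed limit or range.

ROBOT

A 6-joint arm with a two-finger parallel gripper is mounted at the origin on a cart in front of the work surface, level with it; the furniture and walls round the work are solid. World frame = base frame: x ahead of the robot, y to its left, z up, the work surface at z = 0. Lengths are in m, angles in rad, forces in N, time in s.
With the tool pointing down it reaches from about 0.35 to 0.85 m from the base axis. Payload 8.1 kg.
Tool frame: the origin (TCP) lies between the finger pads; the fingertips stand 22 mm ahead of it and the grasp point (between the pads) lies 3 mm ahead of it; z points along the fingers, y is the direction in which the jaws open and shut (so a half turn about z gives the same grasp; the last joint's range is limited). The gripper opens to 85 mm and grips with 20 to 120 N. Pads are 22 mm wide; open, the fingers measure 114 mm over their backs; the gripper's body (76 mm by 85 mm) begins 54 mm behind the grasp point. The pads swing forward as they close: fully open they stand 13 mm farther back than shut.
Start: joints at [-1.331, 0.13, 1.488, -0, 1.523, -0.085], TCP at [0.191, -0.569, 0.253] pointing down, gripper open.
Joint ranges: [-2.96, 2.96], [-0.89, 2.26], [0.02, 2.5], [-1.34, 4.48], [0, 2.73], [-2.66, 2.66]. Speed limits (rad/s): [2.39, 2.39, 2.79, 3.14, 3.14, 3.14].

INTERFACE

Orientations are given as a unit quaternion [w, x, y, z].
In Python, from station import readout, grab_frame, r, spotter gives the robot as it stands. The module is installed in compiled form; this text tells all that it offers.
- The arm moves only by the tool jog_arm, never from a script. Its arguments are lists of equal length, an entry for each row: "travel": the shift along the tool's x, y, z in mm, a list of three; "rot": the turn, a rotation vector about the tool's x, y, z in degrees, a list of three. A call has 1 to 12 rows; each row is the pose to reach, as a shift and turn from the pose commanded when the call began, along the tool's axes at that moment; what a row does not reach only later rows make up. A row lasts 1/12 s, in which the tool goes at most 41.7 mm and 7.16 degrees, less where a joint would pass 70% of its speed; a pose out of reach is approached as far as the arm can. A call with a gripper value outside its range is refused whole. "grip" is the closure, from -1 (fully open) to 1 (shut), so that 0 is half open, set as the call begins (left out, the last holds). The fingers move at their own pace and stop on an object; the grip force is fixed at half the most. Time passes only in rows, so rows that repeat a pose let the fingers close. It gives the time, the measured TCP pose, the force and the opening at its end, in the units of the state.
- readout.state(): the state, without advancing time (a new reading comes with each control period).
- grab_frame(name): name is "scene" or "side" or "wrist"; returns a dict with "image" (480x640x3 uint8, red, green, blue), "intrinsics" (3x3 intrinsics, pixels), "dist_coeffs" ([k1, k2, p1, p2, k3] as OpenCV has them; the pictures are not rectified), "R" (3x3) and "t" (3): a world point X has camera coordinates R X + t; the wrist camera has in their place "T_tool_cam" (4x4, takes a point from camera to tool coordinates, whose origin is the TCP and whose axes are the flange's). Camera axes: x right, y down, z forward; pixel columns grow to the right and rows downward; lengths in m; the calibration is good to about 2 mm. A picture is of the moment at which its call begins: read the wrist's pose just before it. There is no depth.
- r.sign_off(): hands the job in, once; it reports no verdict.
Trained networks look in a picture, given as the dict that the camera call returned (one of the last four; its "shot" number tells which), for a name from the list of things; names that differ only in an ending like _2 or _b are one class to them, and where a whole thing is asked for, a point or a joint stands for the part that bears it (a point fixed in the world has none). Each returns a list of dicts, best first, with "confidence" (0 to 1); they miss things now and then, are a little off and sometimes report something else, mostly with a low value. They report only what shows in the picture. A call takes as long as a camera call. They do not tell look-alikes from the thing itself.
- spotter.find_in(picture, target): "point" ([x, y, z] in m, in world coordinates, good to about 4 mm: the middle of the surface that is visible of it).
- spotter.trace(picture, target): "mask" (480x640 bool, what is visible of it).
The state is a dict: "t": time; "joint_positions": joint angles; "dq": joint speeds; "joint_efforts": joint torques, N m; "ee_pos": TCP position; "tcp_rot": TCP orientation; "force": force on the tool from outside, world axes, zero at the start; "wrist_torque": the same for the moment, N m; "opening": opening from 0.0 (shut) to 1.0 (fully open).
Only numpy, scipy, OpenCV 4.12 (cv2) and the standard library are available. Lean on these libraries where they do the work, as an engineer would, in place of code of your own. Each camera call takes 0.05 s, during which the arm holds its last target.

## Working session

There is one attempt and no reset: what is moved stays moved. The work goes in short steps, Python scripts to look and compute and a tool call to move; the robot and the scene stay as the last step left them, time stands still between calls to the robot, and variables do not carry over. Pictures are saved under pics/ and viewed, and the job is handed in when it is done.

Besides the shell and the picture viewer there is one more tool, called after "Emit:" as name(argument=value, ...) on one line, values as JSON. jog_arm: Moves the arm, as the interface text tells. Its arguments: {"type":"object","properties":{"travel":{"type":"array","items":{"type":"array","items":{"type":"number"}}},"rot":{"type":"array","items":{"type":"array","items":{"type":"number"}}},"grip":{"type":"number"}},"required":["travel","rot"]}

```bash
mkdir -p pics; ls; python3 - <<'E'
from station import readout, grab_frame, r, spotter
import cv2
print(readout.state())
for n in ["scene","side","wrist"]:
    f=grab_frame(n); cv2.imwrite(f"pics/{n}0.png",f["image"][:,:,::-1])
    print(n,{k:v for k,v in f.items() if k!="image"})
E
```

```text
pics
{'t': 0.0, 'joint_positions': array([-1.33141147e+00,  1.31148603e-01,  1.48930475e+00,  1.99588934e-05,
        1.52299407e+00, -8.54210231e-02]), 'dq': array([ 6.02100964e-04, -1.06283576e-04, -9.30457623e-05, -2.91879424e-03,
       -1.07515719e-03,  7.19725919e-04]), 'joint_efforts': array([ 1.03943315e-03, -5.69406009e+01, -5.00549912e+01, -2.48829483e-04,
        1.48976332e-02,  4.23762486e-06]), 'ee_pos': array([ 0.19136775, -0.56811893,  0.25223791]), 'tcp_rot': array([-9.25407591e-04,  9.86841256e-01,  1.61689441e-01, -6.13835009e-05]), 'force': array([-1.14172299,  0.79161229,  0.17179553]), 'wrist_torque': array([ 0.01475051,  0.00849857, -0.00383285]), 'opening': 0.9998325567495645}
scene {'intrinsics': array([[458.1426434 ,   0.        , 314.43283409],
       [  0.        , 458.1426434 , 243.61795139],
       [  0.        ,   0.        ,   1.        ]]), 'dist_coeffs': array([-0.01681488,  0.        ,  0.        ,  0.        ,  0.        ]), 'R': array([[-5.25084402e-01, -8.51050140e-01, -1.76113030e-04],
       [-3.70816245e-01,  2.28973976e-01, -9.00036794e-01],

[... 520 characters left out ...]
, -0.51247063]]), 't': array([0.54636937, 0.06175056, 0.90297914]), 'shot': 2}
wrist {'intrinsics': array([[393.73967394,   0.        , 314.37741628],
       [  0.        , 393.73967394, 237.64107023],
       [  0.        ,   0.        ,   1.        ]]), 'dist_coeffs': array([0.0277128, 0.       , 0.       , 0.       , 0.       ]), 'T_tool_cam': array([[-1.07663557e-04, -9.60730487e-01, -2.77483189e-01,
         7.07987255e-02],
       [ 9.99999692e-01,  1.12311316e-04, -7.76855816e-04,
        -4.17437538e-04],
       [ 7.77513569e-04, -2.77483187e-01,  9.60730179e-01,
        -1.20685103e-01],
       [ 0.00000000e+00,  0.00000000e+00,  0.00000000e+00,
         1.00000000e+00]]), 'shot': 3}
```

View pics/scene0.png

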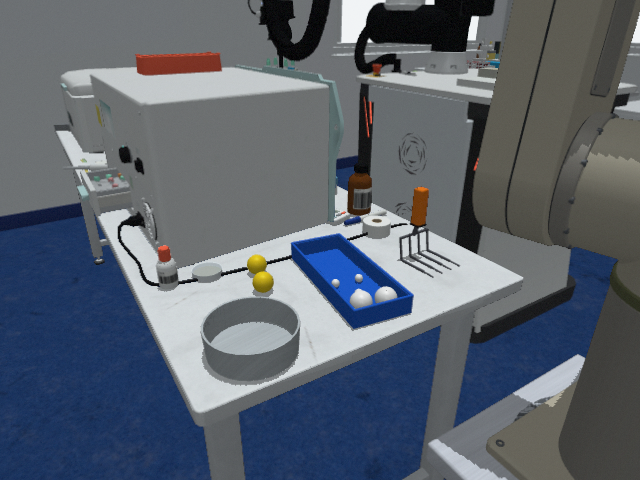

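View pics/side0.png

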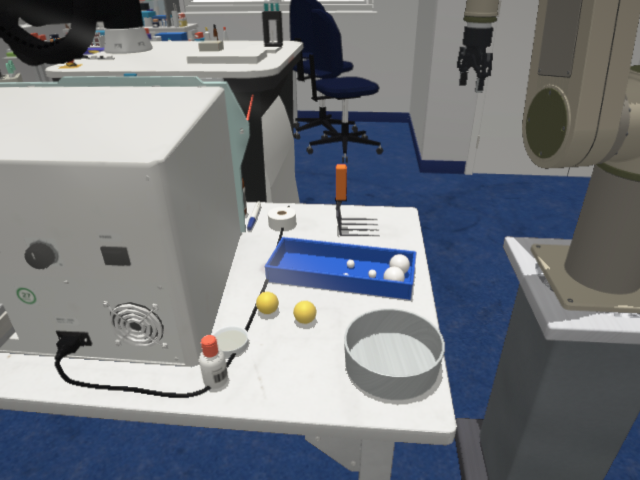

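View pics/wrist0.png

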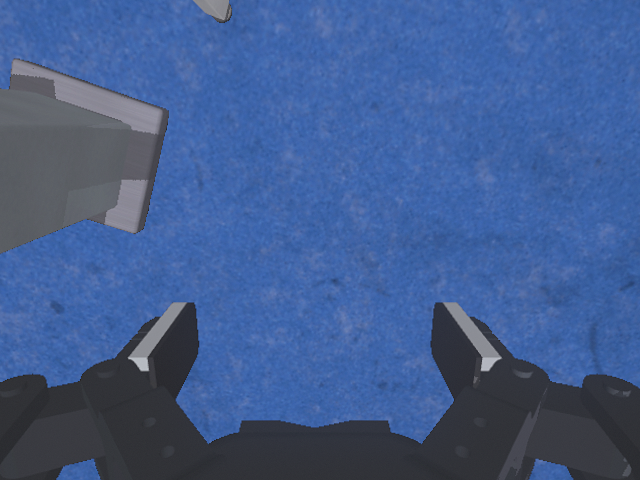

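```bash
cat > h.py <<'E'
import numpy as np, cv2
from station import readout, grab_frame, r, spotter
from scipy.spatial.transform import Rotation as Rn
def q2R(q): return Rn.from_quat([q[1],q[2],q[3],q[0]]).as_matrix()
def cam(f,st=None):
    if "R" in f: return f["R"],f["t"]
    T=f["T_tool_cam"]; Rt=q2R(st["tcp_rot"]); Rc=Rt@T[:3,:3]; tc=Rt@T[:3,3]+st["ee_pos"]
    return Rc.T,-Rc.T@tc
def proj(f,P,st=None):
    R,t=cam(f,st); P=np.atleast_2d(P).astype(float)
    return cv2.projectPoints(P,cv2.Rodrigues(R)[0],t,f["intrinsics"],f["dist_coeffs"])[0][:,0]
def ray(f,uv,st=None):
    R,t=cam(f,st)
    n=cv2.undistortPoints(np.array(uv,float).reshape(-1,1,2),f["intrinsics"],f["dist_coeffs"])[:,0]
    d=np.c_[n,np.ones(len(n))]@R; return -R.T@t,d
def unproj(f,uv,z,st=None):
    c,d=ray(f,uv,st); return c+d*((z-c[2])/d[:,2])[:,None]
E
python3 - <<'E'
from h import *
np.set_printoptions(precision=4,suppress=True)
for n in ["scene","side"]:
    f=grab_frame(n)
    for t in ["tray","scoop","scoop_grip","scoop_tip","dish","dish_rim","big_ball_0","small_ball_0","stain_bottle","label_roll","petri_dish"]:
        for d in spotter.find_in(f,t)[:6]: print(n,t,round(d["confidence"],2),d["point"],proj(f,d["point"])[0].round())
    if n=="side":
        cv2.imwrite("pics/sc.png",cv2.resize(f["image"][190:400,250:460,::-1],None,fx=2.8,fy=2.8,interpolation=2))
    else: cv2.imwrite("pics/sd.png",cv2.resize(f["image"][170:390,190:470,::-1],None,fx=2.8,fy=2.7,interpolation=2))
E
```

```text
scene tray 0.6 [0.505, 0.0182, 0.0179] [351. 275.]
scene scoop 0.93 [0.522, -0.1615, 0.0682] [417. 228.]
scene scoop_grip 0.74 [0.5217, -0.1615, 0.0703] [417. 228.]
scene scoop_grip 0.6 [0.6713, 0.3221, 0.0443] [168. 268.]
scene scoop_grip 0.55 [0.5046, 0.0191, 0.0183] [351. 275.]
scene scoop_tip 0.94 [0.5213, -0.161, 0.068] [417. 229.]
scene dish 0.96 [0.4377, 0.2644, 0.0194] [249. 333.]
scene dish_rim 0.71 [0.4319, 0.2647, 0.0171] [251. 336.]
scene big_ball_0 0.85 [0.4053, 0.068, 0.037] [362. 298.]
scene big_ball_0 0.8 [0.3924, 0.0274, 0.0401] [386. 293.]
scene big_ball_0 0.79 [0.5545, 0.1802, 0.0255] [264. 283.]
scene big_ball_0 0.61 [0.6269, 0.1606, 0.0248] [257. 265.]
scene small_ball_0 0.61 [0.5032, 0.0571, 0.0161] [335. 282.]
scene small_ball_0 0.46 [0.4956, 0.0076, 0.0177] [359. 276.]
scene stain_bottle 0.81 [0.6689, 0.3235, 0.0455] [168. 268.]
scene petri_dish 0.69 [0.674, 0.2482, 0.0138] [207. 271.]
side tray 0.83 [0.5279, 0.0142, 0.0158] [335. 263.]
side scoop 0.8 [0.5244, -0.157, 0.0623] [342. 205.]
side scoop_grip 0.91 [0.5229, -0.1544, 0.0647] [343. 205.]
side scoop_tip 0.93 [0.5265, -0.1561, 0.0626] [341. 205.]
side dish 0.91 [0.4235, 0.2537, 0.0209] [391. 347.]
side dish_rim 0.9 [0.421, 0.2521, 0.0175] [393. 348.]
side big_ball_0 0.94 [0.6331, 0.1691, 0.0292] [268. 302.]
side big_ball_0 0.82 [0.5682, 0.193, 0.0331] [303. 311.]
side big_ball_0 0.58 [0.4133, 0.0718, 0.0346] [394. 274.]
side big_ball_0 0.51 [0.3987, 0.0267, 0.0327] [400. 262.]
side small_ball_0 0.47 [0.4561, 0.0439, 0.0183] [371. 272.]
side stain_bottle 0.65 [0.6827, 0.3343, 0.0514] [210. 360.]
side stain_bottle 0.37 [0.5278, -0.1559, 0.0633] [340. 205.]
side label_roll 0.87 [0.6658, -0.1537, 0.0235] [281. 219.]
side label_roll 0.57 [0.4554, 0.0422, 0.0192] [371. 271.]
side petri_dish 0.65 [0.6781, 0.2513, 0.0099] [232. 342.]
```

View pics/sc.png

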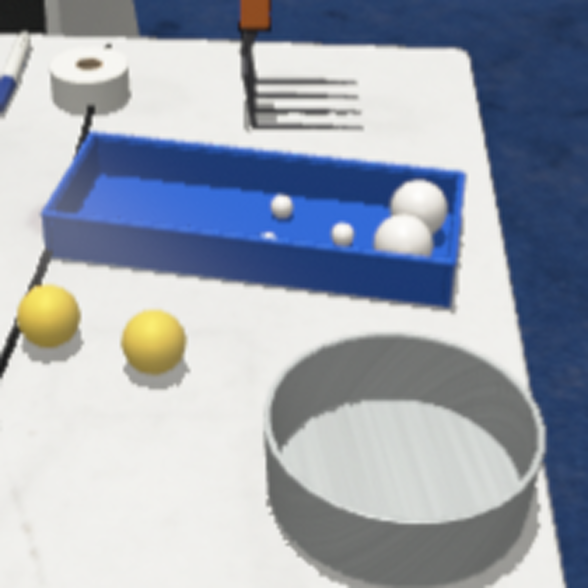

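View pics/sd.png

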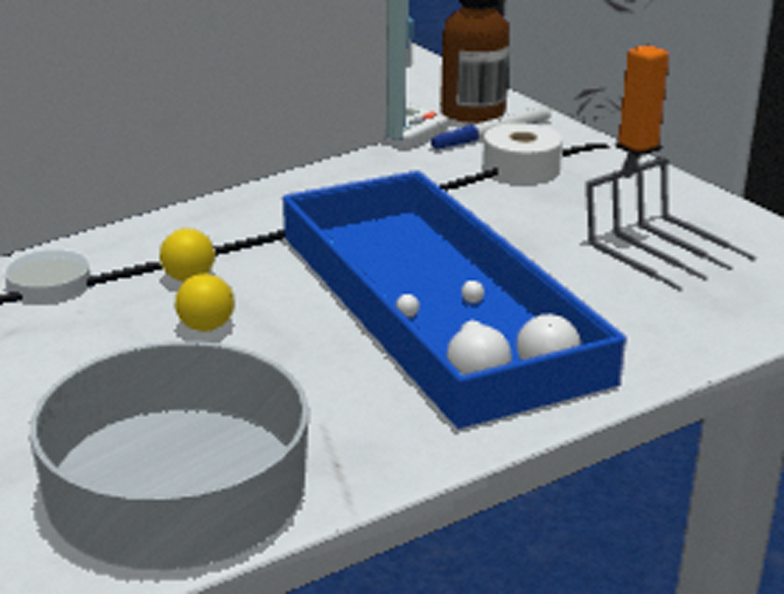

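```bash
python3 - <<'E'
from h import *
from scipy.optimize import least_squares
np.set_printoptions(precision=4,suppress=True)
fs={n:grab_frame(n) for n in ["scene","side"]}
# order: (-x,+y),( -x,-y),(+x,-y),(+x,+y) tray with +x to robot => tray yaw~pi ; +y tray= -world y
A={"scene":[(291.8,243),(339.3,233.7),(413.2,295.9),(354.3,309.6)],
   "side":[(266.4,265.7),(282.9,238.2),(416,252.1),(411.4,287.1)]}
for n in A: print(n,unproj(fs[n],A[n],.035))
L=np.array([[-.141,-.0585],[-.141,.0585],[.141,.0585],[.141,-.0585]])
def W(p,L,z):
    c,s=np.cos(p[2]),np.sin(p[2]); return np.c_[p[0]+c*L[:,0]-s*L[:,1],p[1]+s*L[:,0]+c*L[:,1],np.full(len(L),z)]
def res(p): return np.concatenate([(proj(fs[n],W(p,L,.035))-A[n]).ravel() for n in A])
s=least_squares(res,[.5,.02,np.pi],x_scale=[.01,.01,.1]); print("tray",s.x,np.degrees(s.x[2]),s.fun.round(1))
p=s.x
# balls by mask circle
for n in fs:
    for t,rad in (("big_ball_0",.02),("small_ball_0",.008)):
        for d in spotter.find_in(fs[n],t)[:5]:
            if d["confidence"]<.3: continue
            # push point along ray to ball-centre height approx
            uv=proj(fs[n],d["point"])[0]
            w=unproj(fs[n],[uv],.004+rad)[0]; c,s_=np.cos(p[2]),np.sin(p[2]); e=w[:2]-p[:2]
            print(n,t,uv,w,"tray xy",[c*e[0]+s_*e[1],-s_*e[0]+c*e[1]])
E
```

```text
scene [[ 0.6592  0.0639  0.035 ]
 [ 0.6453 -0.0492  0.035 ]
 [ 0.3663 -0.0117  0.035 ]
 [ 0.3859  0.0991  0.035 ]]
side [[ 0.6568  0.0643  0.035 ]
 [ 0.643  -0.0435  0.035 ]
 [ 0.3659 -0.0089  0.035 ]
 [ 0.3837  0.1125  0.035 ]]
tray [0.5129 0.027  3.0019] 171.9975241297747 [-0.9 -0.1  0.7  0.   0.3  0.4 -1.1  2.3 -2.1  0.2 -0.1 -1.7  0.3 -0.6
  1.  -2.5]
scene big_ball_0 [383.4356 293.8303] [0.4118 0.0157 0.024 ] tray xy [np.float64(0.09854187759402734), np.float64(0.025276776835260726)]
scene big_ball_0 [362.3296 297.1627] [0.4227 0.0543 0.024 ] tray xy [np.float64(0.0930489052541893), np.float64(-0.014430668723033243)]
scene big_ball_0 [256.5073 263.9751] [0.632 0.16  0.024] tray xy [np.float64(-0.09944539227505679), np.float64(-0.14821870060030012)]
scene small_ball_0 [358.5884 276.2441] [0.502  0.0029 0.012 ] tray xy [np.float64(0.007460763924874624), np.float64(0.025388569734786516)]
side big_ball_0 [267.7861 300.6539] [0.6362 0.1583 0.024 ] tray xy [np.float64(-0.10387524604193556), np.float64(-0.14713077211233463)]
side big_ball_0 [400.4546 262.42  ] [0.3974 0.0149 0.024 ] tray xy [np.float64(0.11264738937410522), np.float64(0.02810756028675962)]
side big_ball_0 [304.0791 311.2844] [0.5687 0.1823 0.024 ] tray xy [np.float64(-0.03366963926411261), np.float64(-0.16150084741879472)]
side big_ball_0 [393.7152 272.2125] [0.4121 0.0508 0.024 ] tray xy [np.float64(0.10310729633268069), np.float64(-0.009513097587351535)]
side small_ball_0 [352.8163 261.0674] [ 0.4924 -0.0013  0.012 ] tray xy [np.float64(0.01636197201181095), np.float64(0.030921158650981974)]
side small_ball_0 [370.7282 272.0692] [0.4557 0.036  0.012 ] tray xy [np.float64(0.057880370560905225), np.float64(-0.0009061347835797543)]
```

```bash
python3 - <<'E'
from h import *
from scipy.optimize import least_squares
np.set_printoptions(precision=4,suppress=True)
fs={n:grab_frame(n) for n in ["scene","side"]}
cv2.imwrite("pics/z1.png",cv2.resize(fs["scene"]["image"][175:290,380:480,::-1],None,fx=5,fy=5,interpolation=2))
cv2.imwrite("pics/z2.png",cv2.resize(fs["side"]["image"][150:245,310:400,::-1],None,fx=6,fy=6,interpolation=2))
Y=[.0405,.0135,-.0135,-.0405]
# scoop x ~ -world x ; +y scoop ~ -world y => order in scene left(+worldy)= -y first
P=np.array([[.09,y,.0025] for y in Y])
A={"scene":[(459.3,265.6),(451.1,269.3),(442.1,273),(433.2,277)],"side":[(376.8,219.3),(377.9,224.6),(378.9,230.4),(379.6,235.4)]}
for n in A: print(n,unproj(fs[n],A[n],.0025))
def W(p):
    c,s=np.cos(p[2]),np.sin(p[2]); return np.c_[p[0]+c*P[:,0]-s*P[:,1],p[1]+s*P[:,0]+c*P[:,1],P[:,2]]
f=lambda p:np.concatenate([(proj(fs[n],W(p))-A[n]).ravel() for n in A])
s=least_squares(f,[.53,-.16,np.pi],x_scale=[.01,.01,.1]); print(s.x,np.degrees(s.x[2]),s.fun.round(1))
c,sn=np.cos(s.x[2]),np.sin(s.x[2])
Q=np.array([[0,0,.155],[0,0,.075],[0,.0405,0],[0,-.0405,0]])
Wq=np.c_[s.x[0]+c*Q[:,0]-sn*Q[:,1],s.x[1]+sn*Q[:,0]+c*Q[:,1],Q[:,2]]
for n in A: print(n,proj(fs[n],Wq))
E
```

```text
scene [[ 0.4403 -0.2125  0.0025]
 [ 0.438  -0.186   0.0025]
 [ 0.4367 -0.1588  0.0025]
 [ 0.4345 -0.1318  0.0025]]
side [[ 0.4415 -0.2089  0.0025]
 [ 0.4391 -0.1817  0.0025]
 [ 0.4371 -0.1531  0.0025]
 [ 0.4357 -0.1295  0.0025]]
[ 0.5274 -0.1652  3.2123] 184.04891829965615 [-0.3  0.  -0.5  0.  -0.3  0.1 -0.4  0.   0.4 -0.6  0.2 -0.6  0.1 -1.
  0.4 -0.3]
scene [[420.5505 188.1243]
 [416.756  224.2301]
 [426.0888 250.9211]
 [400.1921 260.9018]]
side [[341.2623 165.4845]
 [340.8608 198.6042]
 [340.3396 219.5236]
 [340.6843 235.8598]]
```

View pics/z1.png

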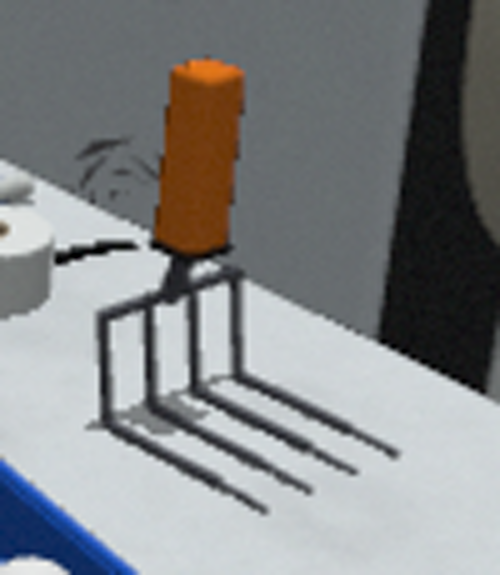

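View pics/z2.png

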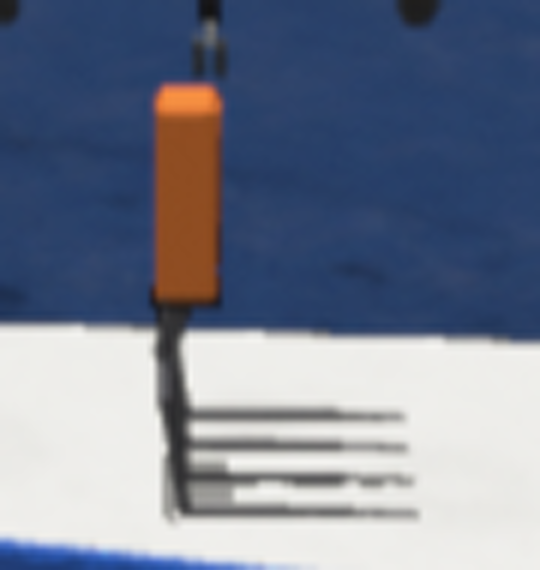

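```bash
cat >> h.py <<'E'
M=np.array([[0,-1,0],[-1,0,0],[0,0,-1.]])
def Rs(yaw,tilt): return Rn.from_euler('z',yaw,degrees=True).as_matrix()@Rn.from_euler('y',-tilt,degrees=True).as_matrix()
def delta(pos,Rt,st=None,base=None):
    if base is None:
        st=st or readout.state(); base=(st["ee_pos"],q2R(st["tcp_rot"]))
    d=base[0]; R0=base[1]
    return (R0.T@(np.array(pos)-d)*1000).round(1).tolist(), np.degrees(Rn.from_matrix(R0.T@Rt).as_rotvec()).round(2).tolist()
E
python3 - <<'E'
from h import *
np.set_printoptions(precision=4,suppress=True)
f=grab_frame("side")
print(unproj(f,[(165,358),(240,235),(228,250)],0))
print(delta([.527,-.164,.30],Rs(184,0)@M))
E
```

```text
[[ 0.7775  0.2872  0.    ]
 [ 0.7567 -0.1106  0.    ]
 [ 0.7664 -0.043   0.    ]]
([447.1, -276.4, -46.7], [-0.0, 0.0, -75.39])
```

Emit:
jog_arm(travel=[[447, -276.4, -46.7], [447, -276.4, -46.7], [447, -276.4, -46.7], [447, -276.4, -46.7], [447, -276.4, -46.7], [447, -276.4, -46.7], [447, -276.4, -46.7], [447, -276.4, -46.7], [447, -276.4, -46.7], [447, -276.4, -46.7], [447, -276.4, -46.7], [447, -276.4, -46.7]], rot=[[0, 0, -75.4], [0, 0, -75.4], [0, 0, -75.4], [0, 0, -75.4], [0, 0, -75.4], [0, 0, -75.4], [0, 0, -75.4], [0, 0, -75.4], [0, 0, -75.4], [0, 0, -75.4], [0, 0, -75.4], [0, 0, -75.4]], grip=-1)

```text
t: 2.8
ee_pos: [0.5104, -0.1834, 0.298]
tcp_rot: [0.0, 0.68, 0.733, 0.0]
force: [-0.4, -0.7, 0.1]
opening: 1.001
```

```bash
python3 - <<'E'
from h import *
print(delta([.527,-.164,.28],Rs(184,0)@M))
E
```

```text
([18.1, 18.0, 18.0], [0.04, 0.02, 0.28])
```

Emit:
jog_arm(travel=[[18, 18, 18], [18, 18, 18], [18, 18, 18]], rot=[[0, 0, 0.3], [0, 0, 0.3], [0, 0, 0.3]])

```text
t: 3.05
ee_pos: [0.5261, -0.1644, 0.2782]
tcp_rot: [-0.001, 0.683, 0.731, -0.0]
force: [0.5, -0.5, 0.2]
opening: 0.997
```

```bash
python3 - <<'E'
from h import *
st=readout.state(); f=grab_frame("wrist"); print(st["ee_pos"],st["tcp_rot"])
im=f["image"][:,:,::-1].copy()
R=Rs(184,0)
for P in [[.09,y,.0025] for y in (-.0405,-.0135,.0135,.0405)]+[[a,b,.155] for a in(-.012,.012) for b in (-.012,.012)]:
    w=R@np.array(P)+[.527,-.1645,0]; u=proj(f,w,st)[0]
    cv2.circle(im,(int(u[0]),int(u[1])),3,(0,0,255),1)
cv2.imwrite("pics/w1.png",im)
E
```

```text
[ 0.52612824 -0.16441961  0.27824255] [-1.11596826e-03  6.82735204e-01  7.30664872e-01 -4.90437091e-04]
```

View pics/w1.png

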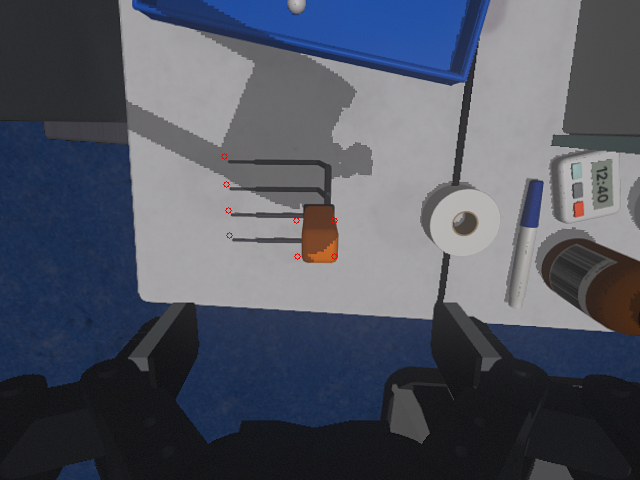

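```bash
python3 - <<'E'
from h import *
print(delta([.530,-.168,.118],Rs(184,0)@M))
E
```

```text
([-2.7, 4.1, 161.1], [-0.07, -0.01, -0.2])
```

Emit:
jog_arm(travel=[[-3.5, 4, 40], [-3.5, 4, 80], [-3.5, 4, 110], [-3.5, 4, 135], [-3.5, 4, 150], [-3.5, 4, 159], [-3.5, 4, 161]], rot=[[0, 0, -0.2], [0, 0, -0.2], [0, 0, -0.2], [0, 0, -0.2], [0, 0, -0.2], [0, 0, -0.2], [0, 0, -0.2]])

```text
t: 3.68
ee_pos: [0.5289, -0.1701, 0.1172]
tcp_rot: [-0.001, 0.683, 0.73, -0.001]
force: [0.0, 0.6, -0.2]
opening: 1.0
```

Emit:
jog_arm(travel=[[0, 0, 0], [0, 0, 0], [0, 0, 0], [0, 0, 0], [0, 0, 0], [0, 0, 0], [0, 0, 0], [0, 0, 0]], rot=[[0, 0, 0], [0, 0, 0], [0, 0, 0], [0, 0, 0], [0, 0, 0], [0, 0, 0], [0, 0, 0], [0, 0, 0]], grip=1)

```text
t: 4.35
ee_pos: [0.5306, -0.1695, 0.1198]
tcp_rot: [0.001, 0.682, 0.731, -0.0]
force: [-2.6, 0.0, 5.8]
opening: 0.275
```

```bash
python3 - <<'E'
from h import *
st=readout.state();print(st)
for n in ("wrist","side"):
    f=grab_frame(n); cv2.imwrite(f"pics/g_{n}.png",f["image"][:,:,::-1])
E
```

```text
{'t': 4.35, 'joint_positions': array([-4.00959946e-01,  1.18669021e-01,  1.75144648e+00, -5.38154394e-04,
        1.27059860e+00, -4.69272409e-01]), 'dq': array([-0.00208607,  0.0001788 , -0.0016806 ,  0.00108265, -0.00068915,
        0.00102263]), 'joint_efforts': array([ 4.54894267e-01, -5.02297139e+01, -4.51423502e+01,  4.74371463e-01,
       -1.12042677e+00, -2.65061029e-02]), 'ee_pos': array([ 0.53055486, -0.16949633,  0.11976232]), 'tcp_rot': array([ 5.00819826e-04,  6.82488782e-01,  7.30895891e-01, -9.07249708e-05]), 'force': array([-2.63721817e+00,  4.08216043e-03,  5.81836307e+00]), 'wrist_torque': array([-0.04407185,  0.7597589 , -0.03409662]), 'opening': 0.275088072816432}
```

View pics/g_wrist.png

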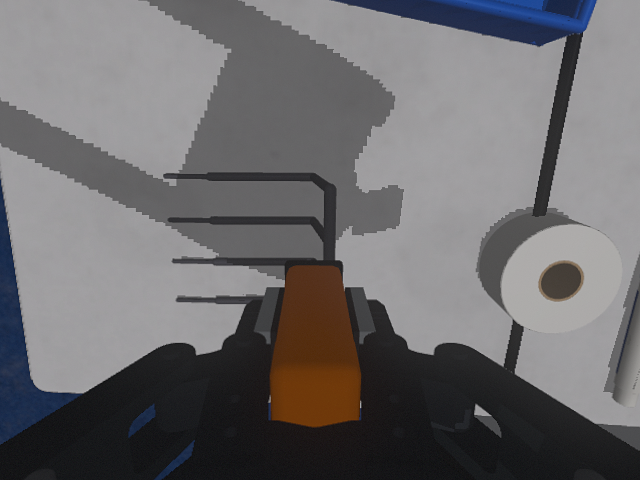

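View pics/g_side.png

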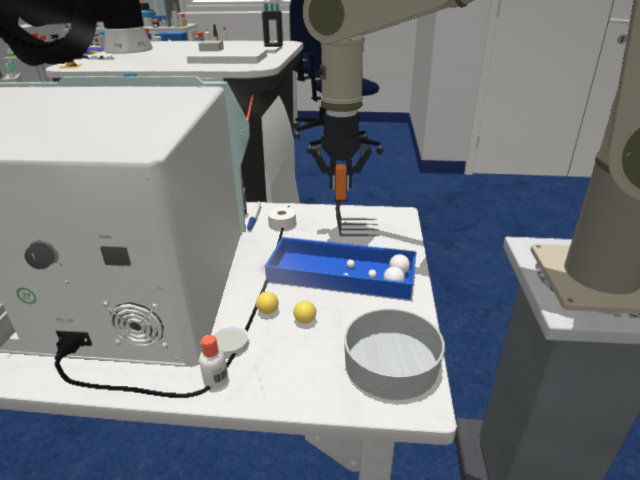

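```bash
python3 - <<'E'
from h import *
np.set_printoptions(precision=4,suppress=True)
st=readout.state(); f=grab_frame("wrist")
w=unproj(f,[(166,176),(171,219),(175,260),(179,299)],.0025,st); print(w)
R=q2R(st["tcp_rot"]); print((w-st["ee_pos"])@R)   # tool coords
E
```

```text
[[ 0.4394 -0.1349  0.0025]
 [ 0.4415 -0.1613  0.0025]
 [ 0.4431 -0.188   0.0025]
 [ 0.445  -0.215   0.0025]]
[[ 0.0408 -0.0887  0.1172]
 [ 0.0144 -0.0884  0.1172]
 [-0.0124 -0.0886  0.1172]
 [-0.0395 -0.0886  0.1173]]
```

```bash
python3 - <<'E'
from h import *
print(delta([.53,-.1695,.20],Rs(184,0)@M), delta([.54,-.10,.32],Rs(184,0)@M))
E
```

```text
([-0.0, -0.5, -80.2], [0.04, 0.05, -0.08]) ([68.5, 14.3, -200.3], [0.04, 0.05, -0.08])
```

Emit:
jog_arm(travel=[[0, 0, -15], [0, 0, -40], [0, 0, -75], [15, 3, -110], [35, 7, -145], [55, 11, -175], [65, 14, -192], [68, 14, -200], [68, 14, -200], [68, 14, -200]], rot=[[0, 0, 0], [0, 0, 0], [0, 0, 0], [0, 0, 0], [0, 0, 0], [0, 0, 0], [0, 0, 0], [0, 0, 0], [0, 0, 0], [0, 0, 0]])

```text
t: 5.33
ee_pos: [0.5393, -0.1007, 0.3174]
tcp_rot: [-0.0, 0.682, 0.731, -0.0]
force: [-0.4, -0.3, -3.8]
opening: 0.278
```

```bash
python3 - <<'E'
from h import *
st=readout.state(); f=grab_frame("wrist"); print(st["ee_pos"],st["tcp_rot"])
cv2.imwrite("pics/w2.png",f["image"][:,:,::-1])
np.save("w2st.npy",st,allow_pickle=True)
np.save("w2f.npy",f,allow_pickle=True)
E
```

```text
[ 0.53927947 -0.10071531  0.31742633] [-3.74918058e-04  6.82461757e-01  7.30921059e-01 -4.63724681e-04]
```

View pics/w2.png

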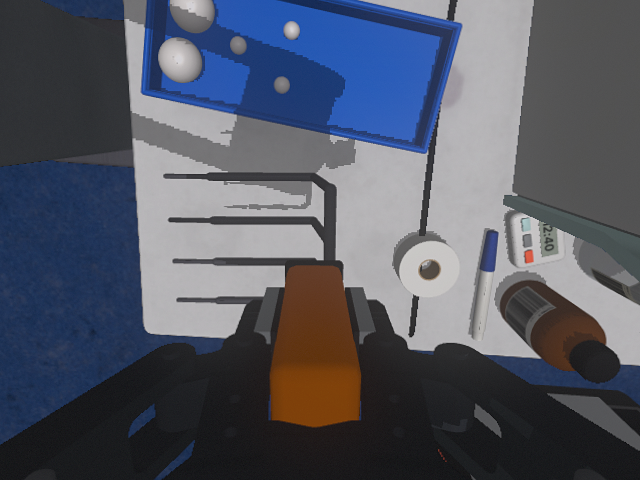

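```bash
python3 - <<'E'
from h import *
from scipy.optimize import least_squares
np.set_printoptions(precision=4,suppress=True)
st=np.load("w2st.npy",allow_pickle=True).item(); f=np.load("w2f.npy",allow_pickle=True).item()
C=[(461,25),(425,152),(142,93)]
w=unproj(f,C,.035,st);print(w, np.linalg.norm(w[0]-w[1]),np.linalg.norm(w[1]-w[2]))
L=np.array([[-.141,-.0585],[-.141,.0585],[.141,.0585]])
def W(p,L):
    c,s=np.cos(p[2]),np.sin(p[2]); return np.c_[p[0]+c*L[:,0]-s*L[:,1],p[1]+s*L[:,0]+c*L[:,1]]
s=least_squares(lambda p:((W(p,L)-w[:,:2])*1000).ravel(),[.51,.03,3.0]);p=s.x
print(p,np.degrees(p[2]),s.fun)
def T(w):
    c,s=np.cos(p[2]),np.sin(p[2]); e=w[:2]-p[:2]; return np.array([c*e[0]+s*e[1],-s*e[0]+c*e[1]])*1000
for uv,r_ in (((180,60),.02),((192,12),.02),((238,45),.008),((291,30),.008),((282,85),.008)):
    w=unproj(f,[uv],.004+r_,st)[0]; print(uv,w,T(w))
cv2.imwrite("pics/w2z.png",cv2.resize(f["image"][0:170,120:480,::-1],None,fx=2.2,fy=2.2,interpolation=2))
E
```

```text
[[ 0.6618  0.0648  0.035 ]
 [ 0.6463 -0.0494  0.035 ]
 [ 0.3678 -0.0135  0.035 ]] 0.11524089557683258 0.280766849518991
[0.5146 0.0261 3.0107] 172.49844139272935 [ 0.2257  0.8806  0.446  -0.9236 -0.6717  0.0429]
(180, 60) [0.4013 0.0195 0.024 ] [111.4908  21.339 ]
(192, 12) [0.4138 0.0612 0.024 ] [104.5287 -21.6492]
(238, 45) [0.4544 0.0386 0.012 ] [61.3288 -4.5381]
(291, 30) [0.5056 0.0554 0.012 ] [ 12.7787 -27.8819]
(282, 85) [0.499  0.0053 0.012 ] [12.7365 22.6761]
```

View pics/w2z.png

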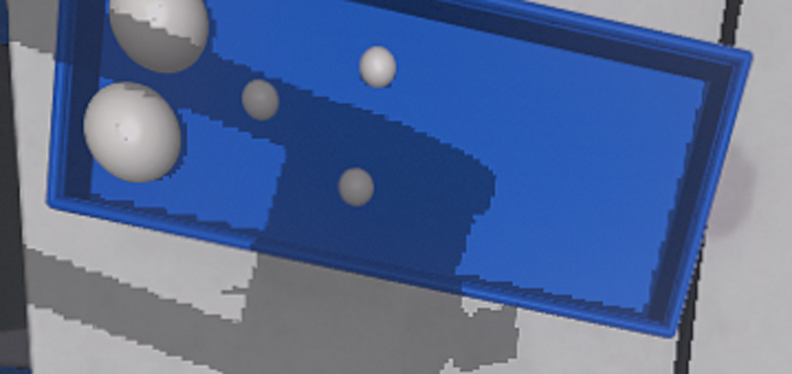

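```bash
cat >> h.py <<'E'
TR=np.array([.5144,.0262]); TY=172.4
OFF=np.array([.0008,.001,.1198])  # heel in tool frame
def tcp_for(heel,yaw,tilt):
    R=Rs(yaw,tilt)@M; return np.array(heel)-R@OFF, R
def tray2w(x,y):
    c,s=np.cos(np.radians(TY)),np.sin(np.radians(TY)); return np.array([TR[0]+c*x-s*y,TR[1]+s*x+c*y])
def heelpose(st=None):
    st=st or readout.state(); R=q2R(st["tcp_rot"]); h=st["ee_pos"]+R@OFF; Rsc=R@M.T
    c,s=np.cos(np.radians(TY)),np.sin(np.radians(TY)); e=h[:2]-TR
    return h,Rsc,(np.array([c*e[0]+s*e[1],-s*e[0]+c*e[1],h[2]])*1000).round(1),round(float(np.degrees(np.arcsin(Rsc[2,0]))),2),round(float(np.degrees(np.arctan2(Rsc[1,0],Rsc[0,0]))),2)
def totray(x,y,z,tilt,yaw=None):
    p,R=tcp_for([*tray2w(x/1e3,y/1e3),z/1e3],TY if yaw is None else yaw,tilt); return delta(p,R)
E
python3 - <<'E'
from h import *
print(heelpose()[2:])
for z in (180,60,7): print(totray(-110,0,z,0))
E
```

```text
(array([-41.5, 121.8, 196.6]), 0.17, -176.11)
([106.0, 91.0, 16.4], [-0.17, -0.02, 11.49])
([105.9, 91.3, 136.4], [-0.17, -0.02, 11.49])
([105.9, 91.5, 189.4], [-0.17, -0.02, 11.49])
```

Emit:
jog_arm(travel=[[25, 22, 5], [55, 46, 10], [80, 70, 16], [98, 85, 20], [106, 91.3, 40], [106, 91.3, 65], [106, 91.3, 90], [106, 91.3, 110], [106, 91.3, 125], [106, 91.3, 131], [106, 91.3, 131], [106, 91.3, 131]], rot=[[0, 0, 3], [0, 0, 6], [0, 0, 9], [0, 0, 11.5], [0, 0, 11.5], [0, 0, 11.5], [0, 0, 11.5], [0, 0, 11.5], [0, 0, 11.5], [0, 0, 11.5], [0, 0, 11.5], [0, 0, 11.5]])

```text
t: 6.38
ee_pos: [0.6229, 0.0109, 0.1866]
tcp_rot: [-0.001, 0.753, 0.658, -0.001]
force: [-0.7, -0.2, -1.5]
opening: 0.275
```

```bash
python3 - <<'E'
from h import *
print(heelpose()[2:])
for z in (6,5): print(totray(-110,0,z,0))
st=readout.state(); f=grab_frame("wrist");im=f["image"][:,:,::-1].copy()
for x,y in ((-.135,-.0525),(-.135,.0525),(.135,.0525),(.135,-.0525)):
    u=proj(f,[*tray2w(x,y),.035],st)[0]; cv2.circle(im,(int(u[0]),int(u[1])),4,(0,0,255),1)
cv2.imwrite("pics/w3.png",im)
g=grab_frame("side"); cv2.imwrite("pics/s3.png",cv2.resize(g["image"][120:320,230:450,::-1],None,fx=3,fy=3))
E
```

```text
(array([-110.3,    0. ,   66.8]), 0.11, 172.37)
([-0.0, -0.4, 60.8], [-0.11, 0.01, -0.03])
([-0.0, -0.4, 61.8], [-0.11, 0.01, -0.03])
```

View pics/w3.png

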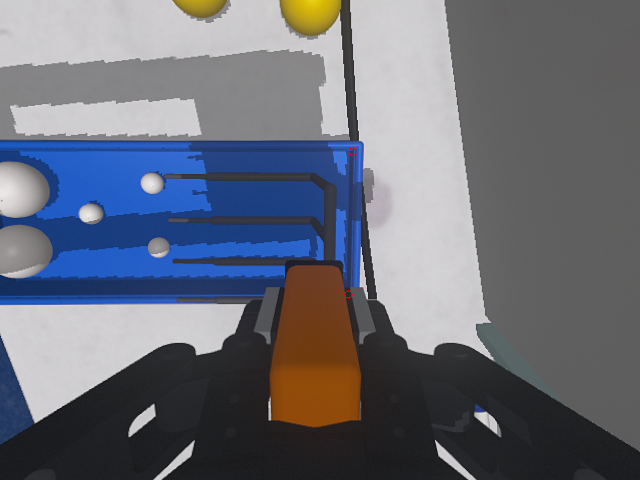

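View pics/s3.png

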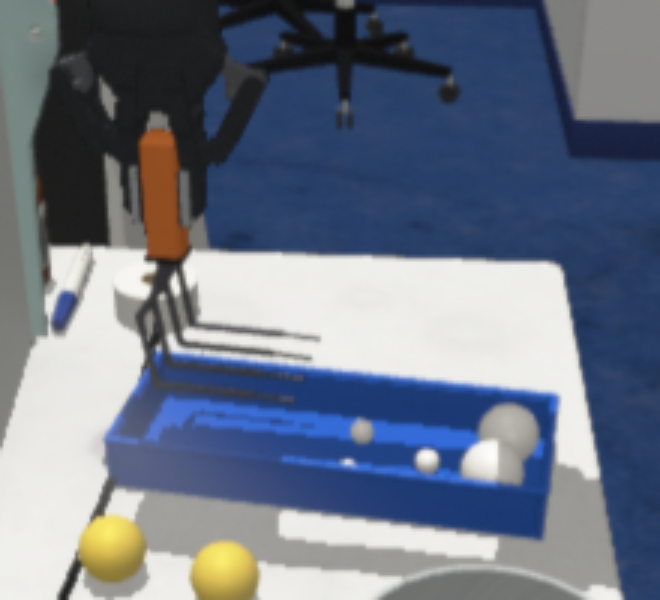

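Emit:
jog_arm(travel=[[0, -0.4, 20], [0, -0.4, 40], [0, -0.4, 54], [0, -0.4, 60], [0, -0.4, 61], [0, -0.4, 61]], rot=[[-0.1, 0, 0], [-0.1, 0, 0], [-0.1, 0, 0], [-0.1, 0, 0], [-0.1, 0, 0], [-0.1, 0, 0]])

```text
t: 6.98
ee_pos: [0.6233, 0.0116, 0.127]
tcp_rot: [0.001, 0.752, 0.659, 0.001]
force: [-0.7, 0.1, -3.0]
opening: 0.278
```

```bash
python3 - <<'E'
from h import *
print(heelpose()[2:], readout.state()["force"],readout.state()["wrist_torque"])
print(totray(-110,0,5,0),totray(42,0,5,0))
E
```

```text
(array([-111.1,   -0.7,    7.2]), -0.11, 172.41) [-0.69942204  0.12221093 -3.02397693] [ 0.02050678 -0.0824794  -0.00799322]
([-0.7, -0.9, 2.2], [0.11, -0.0, 0.01]) ([-0.7, -152.9, 1.9], [0.11, -0.0, 0.01])
```

Emit:
jog_arm(travel=[[-0.7, -0.5, 1.5], [-0.7, -0.5, 2.5], [-0.7, -0.5, 2.5], [-0.7, -0.5, 2.5]], rot=[[0.1, 0, 0], [0.1, 0, 0], [0.1, 0, 0], [0.1, 0, 0]])

```text
t: 7.32
ee_pos: [0.6229, 0.0109, 0.1247]
tcp_rot: [0.0, 0.752, 0.659, 0.0]
force: [0.0, -0.0, -2.6]
opening: 0.272
```

```bash
python3 - <<'E'
from h import *
print(heelpose()[2:], readout.state()["force"],readout.state()["wrist_torque"])
print(totray(-110,0,5,0),totray(42,0,5,0))
E
```

```text
(array([-110.6,    0. ,    4.9]), -0.06, 172.4) [ 0.01851793 -0.00356725 -2.59637653] [-0.01930351 -0.02711598  0.0218849 ]
([0.0, -0.5, -0.1], [0.06, -0.01, 0.0]) ([0.0, -152.5, -0.2], [0.06, -0.01, 0.0])
```

Emit:
jog_arm(travel=[[0, -5, 0], [0, -14, 0], [0, -23, 0], [0, -32, 0], [0, -41, 0], [0, -50, 0], [0, -59, 0], [0, -68, 0], [0, -77, 0], [0, -86, 0], [0, -95, 0], [0, -100, 0]], rot=[[0, 0, 0], [0, 0, 0], [0, 0, 0], [0, 0, 0], [0, 0, 0], [0, 0, 0], [0, 0, 0], [0, 0, 0], [0, 0, 0], [0, 0, 0], [0, 0, 0], [0, 0, 0]])

```text
t: 8.32
ee_pos: [0.5221, 0.0244, 0.124]
tcp_rot: [-0.0, 0.752, 0.659, -0.0]
force: [-0.3, 0.3, -1.5]
opening: 0.28
```

```bash
python3 - <<'E'
from h import *
print(heelpose()[2:], readout.state()["force"],readout.state()["wrist_torque"])
f=grab_frame("wrist");cv2.imwrite("pics/w4.png",f["image"][:,:,::-1])
g=grab_frame("scene"); cv2.imwrite("pics/c4.png",cv2.resize(g["image"][200:340,270:430,::-1],None,fx=4,fy=4))
E
```

```text
(array([-8.8, -0. ,  4.2]), 0.03, 172.42) [-0.32064354  0.34652478 -1.45626425] [-0.00828008  0.0506767   0.00482631]
```

View pics/w4.png

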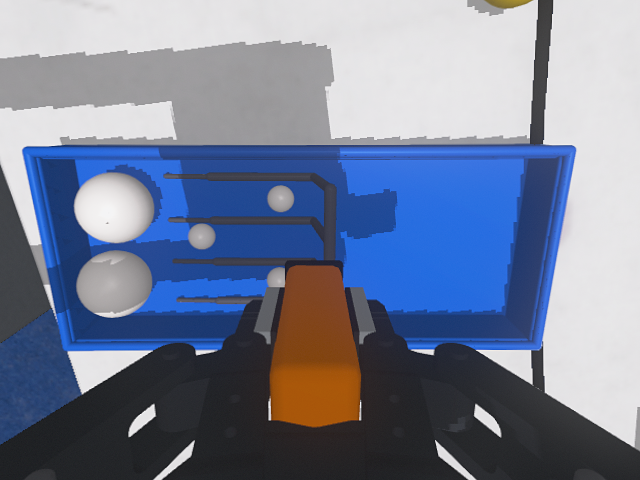

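View pics/c4.png

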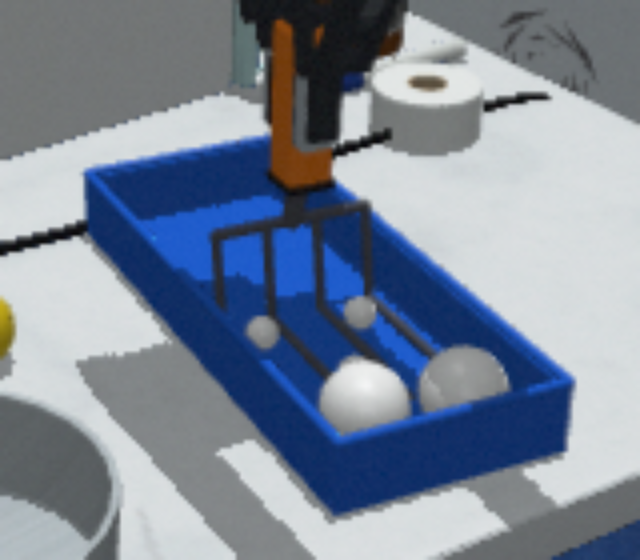

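Emit:
jog_arm(travel=[[0, -4, -0.3], [0, -8, -0.3], [0, -12, -0.3], [0, -16, -0.3], [0, -20, -0.3], [0, -24, -0.3], [0, -28, -0.3], [0, -32, -0.3], [0, -36, -0.3], [0, -39, -0.3], [0, -42, -0.3], [0, -43, -0.3]], rot=[[0, 0, 0], [0, 0, 0], [0, 0, 0], [0, 0, 0], [0, 0, 0], [0, 0, 0], [0, 0, 0], [0, 0, 0], [0, 0, 0], [0, 0, 0], [0, 0, 0], [0, 0, 0]])

```text
t: 9.42
ee_pos: [0.4803, 0.0299, 0.1243]
tcp_rot: [-0.0, 0.752, 0.659, -0.0]
force: [-0.3, 0.6, -3.0]
opening: 0.272
```

```bash
python3 - <<'E'
from h import *
print(heelpose()[2:], readout.state()["force"],readout.state()["wrist_torque"])
f=grab_frame("wrist");cv2.imwrite("pics/w5.png",f["image"][:,:,::-1])
g=grab_frame("scene"); cv2.imwrite("pics/c5.png",cv2.resize(g["image"][200:340,270:430,::-1],None,fx=4,fy=4))
E
```

```text
(array([33.3,  0. ,  4.5]), 0.01, 172.41) [-0.25839904  0.62741193 -2.95841246] [ 0.04239913 -0.03688309 -0.00947469]
```

View pics/w5.png

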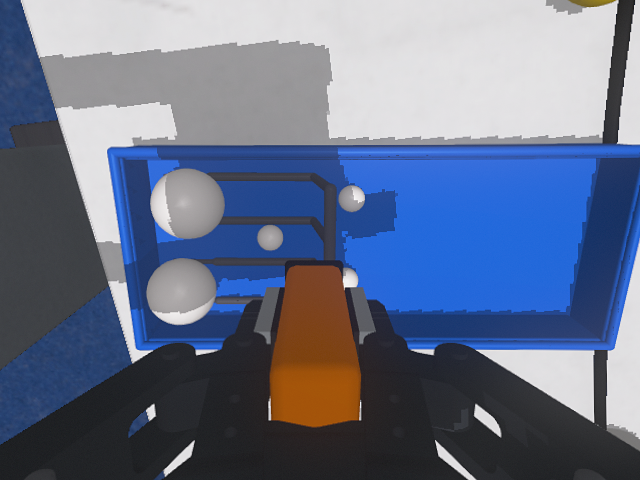

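View pics/c5.png

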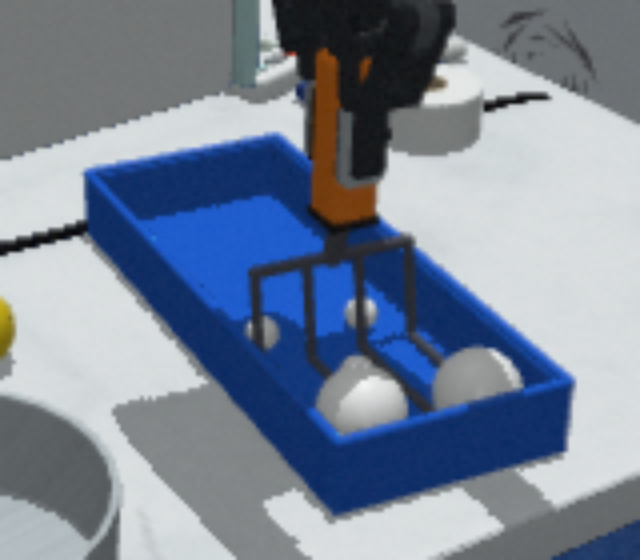

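```bash
python3 - <<'E'
from h import *
for a in [(41,0,4.5,0),(41,0,5,4),(41,0,5.5,8),(40,0,6,12),(40,0,7,16),(40,0,8,20),(40,0,9,23)]: print(totray(*a))
E
```

```text
([0.0, -8.0, 0.1], [0.01, 0.0, 0.01])
([0.0, 0.3, -0.2], [4.01, 0.0, 0.01])
([0.0, 8.6, 0.1], [8.01, 0.0, 0.01])
([0.0, 17.9, 1.0], [12.01, 0.0, 0.01])
([0.0, 26.0, 2.0], [16.01, 0.0, 0.01])
([0.0, 34.0, 3.5], [20.01, 0.0, 0.01])
([0.0, 39.8, 4.7], [23.01, 0.0, 0.01])
```

Emit:
jog_arm(travel=[[0, -4, 0], [0, -7, 0], [0, -8, 0], [0, -8, 0], [0, -3.8, -0.1], [0, 0.3, -0.2], [0, 4.5, -0.1], [0, 8.6, 0.1], [0, 13.2, 0.5], [0, 17.9, 1.0], [0, 17.9, 1.0], [0, 17.9, 1.0]], rot=[[0, 0, 0], [0, 0, 0], [0, 0, 0], [0, 0, 0], [2, 0, 0], [4, 0, 0], [6, 0, 0], [8, 0, 0], [10, 0, 0], [12, 0, 0], [12, 0, 0], [12, 0, 0]])

```text
t: 10.52
ee_pos: [0.4986, 0.0274, 0.1225]
tcp_rot: [-0.079, 0.748, 0.655, -0.069]
force: [-0.5, 0.4, -6.5]
opening: 0.273
```

```bash
python3 - <<'E'
from h import *
print(heelpose()[2:], readout.state()["force"],readout.state()["wrist_torque"])
for a in [(40,0,7,14),(40,0,8,18),(40,0,9,23),(38,0,50,24),(36,0,95,24)]: print(totray(*a))
f=grab_frame("wrist");cv2.imwrite("pics/w6.png",f["image"][:,:,::-1])
g=grab_frame("scene"); cv2.imwrite("pics/c6.png",cv2.resize(g["image"][200:340,270:430,::-1],None,fx=4,fy=4))
E
```

```text
(array([39.8,  0.1,  5.1]), 12.02, 172.4) [-0.50572634  0.35391298 -6.48753148] [-0.14177505 -0.63034907 -0.01582115]
([0.1, 3.5, -1.8], [1.98, 0.01, -0.0])
([0.1, 11.7, -2.2], [5.98, 0.01, -0.0])
([0.1, 21.8, -1.7], [10.98, 0.01, -0.0])
([0.1, 17.3, -41.9], [11.98, 0.01, -0.0])
([0.1, 9.9, -86.3], [11.98, 0.01, -0.0])
```

View pics/w6.png

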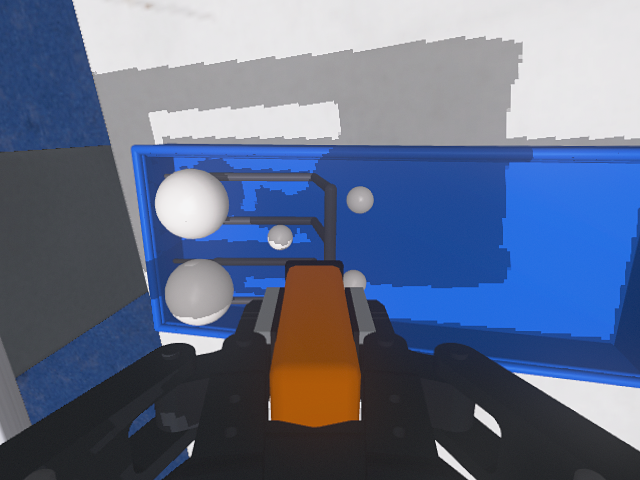

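View pics/c6.png

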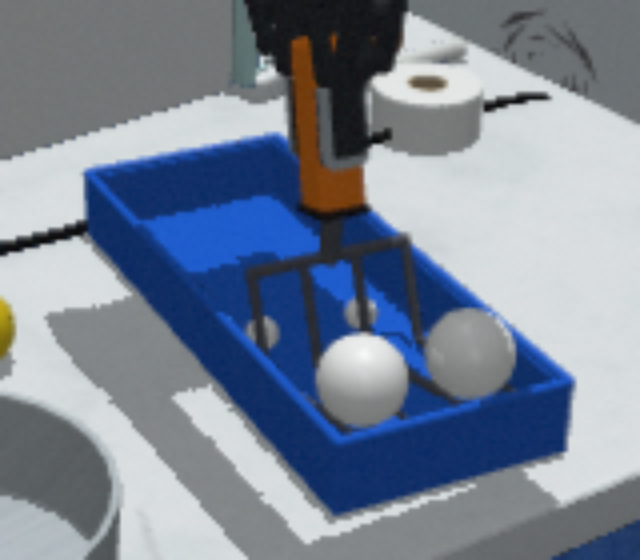

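Emit:
jog_arm(travel=[[0, 3.5, -1.5], [0, 7.6, -2], [0, 11.7, -2.2], [0, 15.7, -2], [0, 19.8, -1.8], [0, 21.8, -1.7], [0, 21.8, -1.7], [0, 21.8, -1.7], [0, 21.8, -1.7], [0, 21.8, -1.7]], rot=[[2, 0, 0], [4, 0, 0], [6, 0, 0], [8, 0, 0], [10, 0, 0], [11, 0, 0], [11, 0, 0], [11, 0, 0], [11, 0, 0], [11, 0, 0]])

```text
t: 11.45
ee_pos: [0.52, 0.0247, 0.1208]
tcp_rot: [-0.149, 0.737, 0.646, -0.131]
force: [0.1, -0.8, -7.7]
opening: 0.273
```

```bash
python3 - <<'E'
from h import *
print(heelpose()[2:], readout.state()["force"],readout.state()["wrist_torque"])
for a in [(40,0,9,23),(39,0,30,23),(38,0,60,23),(36,0,95,23)]: print(totray(*a))
f=grab_frame("wrist");cv2.imwrite("pics/w7.png",f["image"][:,:,::-1])
g=grab_frame("scene"); cv2.imwrite("pics/c7.png",cv2.resize(g["image"][200:340,270:430,::-1],None,fx=4,fy=4))
E
```

```text
(array([39.9, -0.1, 10. ]), 22.9, 172.42) [ 0.11402709 -0.76841565 -7.6773928 ] [-0.24075226 -1.00874876  0.02827277]
([-0.1, 0.6, 1.0], [0.1, 0.01, 0.02])
([-0.1, -6.7, -18.8], [0.1, 0.01, 0.02])
([-0.1, -17.4, -46.8], [0.1, 0.01, 0.02])
([-0.1, -29.2, -79.8], [0.1, 0.01, 0.02])
```

View pics/w7.png

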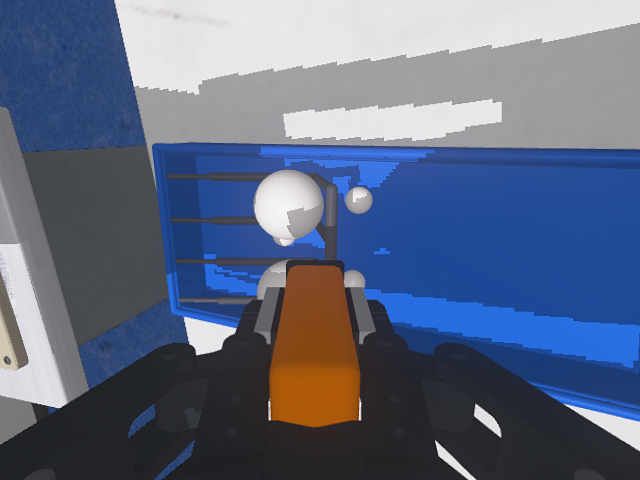

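View pics/c7.png

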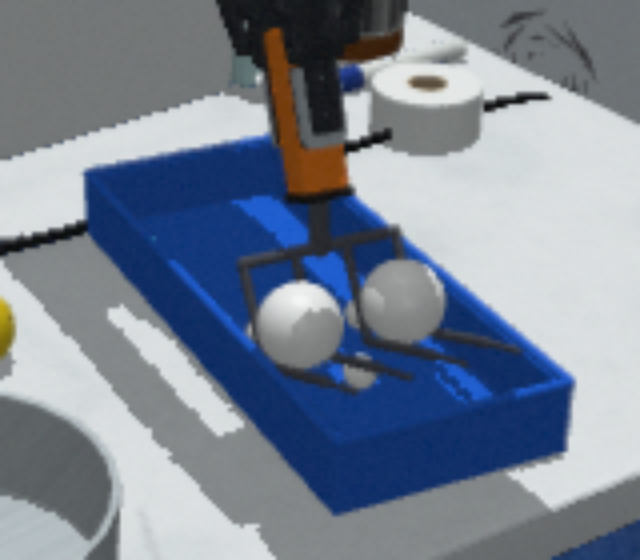

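Both big balls rolled back to the heel; the small balls remain on the tray floor. Lifting gently.

Emit:
jog_arm(travel=[[0, -1.5, -4], [0, -4, -12], [0, -7, -20], [0, -11, -30], [0, -15, -40], [0, -19, -51], [0, -23, -62], [0, -27, -73], [0, -31, -84], [0, -34, -92], [0, -36, -96], [0, -36, -96]], rot=[[0, 0, 0], [0, 0, 0], [0, 0, 0], [0, 0, 0], [0, 0, 0], [0, 0, 0], [0, 0, 0], [0, 0, 0], [0, 0, 0], [0, 0, 0], [0, 0, 0], [0, 0, 0]])

```text
t: 12.55
ee_pos: [0.5249, 0.024, 0.2244]
tcp_rot: [-0.149, 0.737, 0.646, -0.131]
force: [0.2, 0.1, -7.0]
opening: 0.28
```

```bash
python3 - <<'E'
from h import *
print(heelpose()[2:], readout.state()["force"],readout.state()["joint_positions"])
f=grab_frame("wrist");cv2.imwrite("pics/w8.png",f["image"][:,:,::-1])
g=grab_frame("scene"); cv2.imwrite("pics/c8.png",g["image"][:,:,::-1])
g=grab_frame("side"); cv2.imwrite("pics/s8.png",g["image"][:,:,::-1])
E
```

```text
(array([ 34.9,  -0. , 113.6]), 22.88, 172.41) [ 0.19282248  0.10276697 -6.95314664] [-0.06832174  0.31230394  1.38170677  0.0260494   1.84604702  0.06613107]
```

View pics/c8.png

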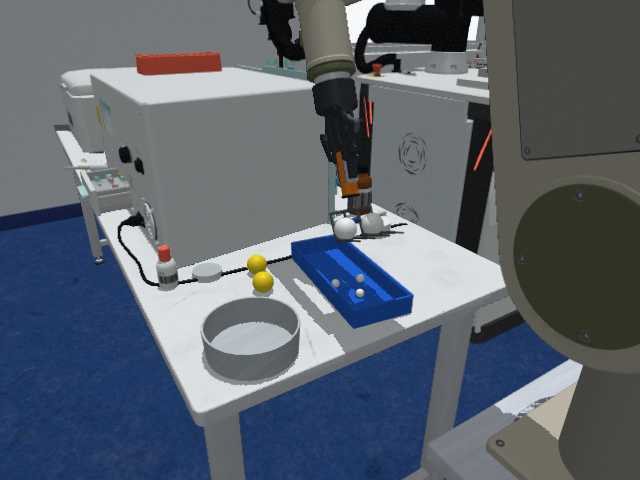

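View pics/s8.png

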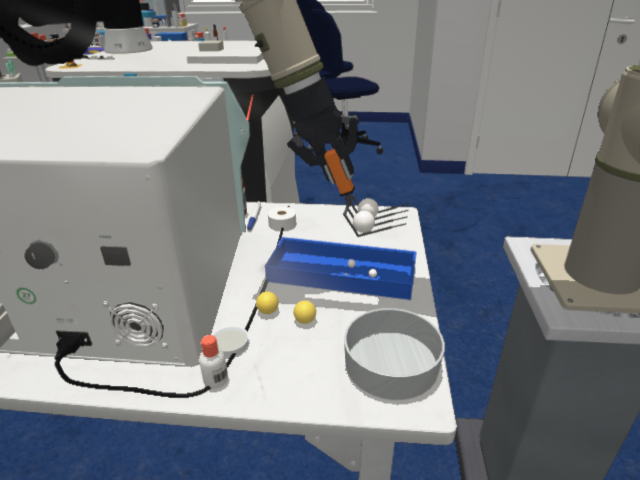

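```bash
python3 - <<'E'
from h import *
from scipy.optimize import least_squares
np.set_printoptions(precision=4,suppress=True)
S={"side":[(250+x/2.8,190+y/2.8) for x,y in ((266,418),(543,437),(395,336),(405,523))],"scene":[(190+x/2.8,170+y/2.7) for x,y in ((33,430),(308,410),(172,344),(172,498))]}
W=[]
for n in S:
    f=grab_frame(n); w=unproj(f,S[n],.05); W.append(w)
    s=least_squares(lambda p:np.linalg.norm(w[:,:2]-p,axis=1)-.075,[.43,.26]); print(n,s.x,s.fun)
w=np.vstack(W)
s=least_squares(lambda p:np.linalg.norm(w[:,:2]-p,axis=1)-.075,[.43,.26]); print(s.x)
# overlay
a=np.linspace(0,2*np.pi,60); C=np.c_[s.x[0]+.075*np.cos(a),s.x[1]+.075*np.sin(a),np.full(60,.05)]
ims=[]
for n in S:
    f=grab_frame(n);im=f["image"][:,:,::-1].copy(); cv2.polylines(im,[proj(f,C).astype(np.int32)],True,(0,0,255),1)
    ims.append(cv2.resize(im[290:400,190:320] if n=="scene" else im[290:400,330:460],None,fx=3,fy=3))
cv2.imwrite("pics/d.png",np.hstack(ims))
E
```

```text
side [0.4218 0.2712] [-0.0022 -0.0023 -0.0033 -0.003 ]
scene [0.4203 0.2664] [-0.0017 -0.0017 -0.0025 -0.0022]
[0.421  0.2688]
```

View pics/d.png

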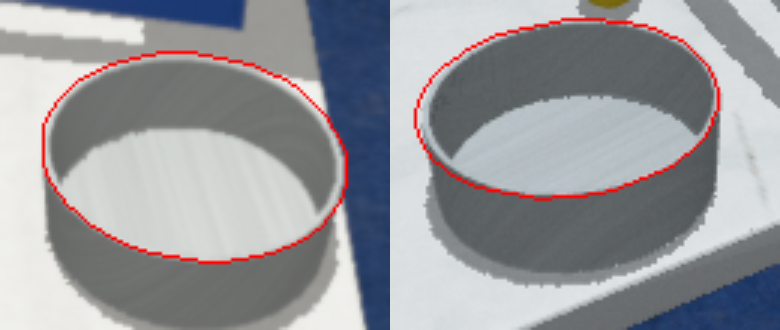

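```bash
cat >> h.py <<'E'
DC=np.array([.421,.268])
def dump_pose(yaw,tilt,tipback,tipz=None,heelz=None):
    # tip at DC - tipback*dir
    d=np.array([np.cos(np.radians(yaw)),np.sin(np.radians(yaw))]); t=np.radians(tilt)
    tip=DC-tipback*d
    heelxy=tip-d*.09*np.cos(t)
    if heelz is None: heelz=tipz-.09*np.sin(t)
    return tcp_for([*heelxy,heelz],yaw,tilt)
E
python3 - <<'E'
from h import *
st=readout.state(); h,Rsc,_,t0,y0=heelpose(st)
p1,R1=dump_pose(212,23,.03,heelz=.105); print(p1)
base=(st["ee_pos"],q2R(st["tcp_rot"])); p0=base[0]
r0,a0=np.hypot(*p0[:2]),np.arctan2(p0[1],p0[0]); r1,a1=np.hypot(*p1[:2]),np.arctan2(p1[1],p1[0])
N=22
tr=[];ro=[]
for i in range(1,N+1):
    u=i/N; s=10*u**3-15*u**4+6*u**5
    rr=r0+s*(r1-r0); a=a0+s*(a1-a0); z=p0[2]+s*(p1[2]-p0[2])
    d,w=delta([rr*np.cos(a),rr*np.sin(a),z],Rs(y0+s*(212-y0),23)@M,base=base)
    tr.append([round(v) if 0 else round(v,1) for v in d]);ro.append([round(v,1) for v in w])
print(tr[:11]);print(ro[:11]);print(tr[-1],ro[-1])
E
```

```text
[0.55603844 0.35143804 0.21566721]
[[0.3, 0.1, -0.0], [1.9, 0.5, -0.2], [6.0, 1.6, -0.5], [13.2, 3.4, -1.1], [23.9, 5.9, -1.9], [38.4, 8.9, -2.9], [56.5, 12.1, -3.8], [78.1, 15.1, -4.6], [102.5, 17.5, -5.1], [129.2, 18.9, -5.1], [157.3, 19.1, -4.6]]
[[-0.1, -0.0, -0.0], [-0.1, -0.1, -0.2], [-0.1, -0.3, -0.8], [-0.1, -0.7, -1.6], [-0.1, -1.2, -3.0], [-0.1, -2.0, -4.7], [-0.1, -2.9, -6.8], [-0.1, -4.0, -9.4], [-0.1, -5.2, -12.1], [-0.1, -6.4, -15.1], [-0.1, -7.7, -18.2]]
[328.7, -8.0, 10.5] [-0.1, -15.5, -36.4]
```

```bash
python3 - <<'E'
from h import *
st=readout.state(); h,Rsc,_,t0,y0=heelpose(st)
p1,R1=dump_pose(212,23,.03,heelz=.105)
base=(st["ee_pos"],q2R(st["tcp_rot"])); p0=base[0]
r0,a0=np.hypot(*p0[:2]),np.arctan2(p0[1],p0[0]); r1,a1=np.hypot(*p1[:2]),np.arctan2(p1[1],p1[0])
N=22
# pose commanded at row 11
d11=np.array([157.3,19.1,-4.6])/1e3; w11=np.radians([-.1,-7.7,-18.2])
b=(p0+base[1]@d11, base[1]@Rn.from_rotvec(w11).as_matrix())
tr=[];ro=[]
for i in range(12,N+1):
    u=i/N; s=10*u**3-15*u**4+6*u**5
    rr=r0+s*(r1-r0); a=a0+s*(a1-a0); z=p0[2]+s*(p1[2]-p0[2])
    d,w=delta([rr*np.cos(a),rr*np.sin(a),z],Rs(y0+s*(212-y0),23)@M,base=b)
    tr.append([round(v,1) for v in d]);ro.append([round(v,1) for v in w])
print(tr);print(ro)
E
```

```text
[[27.3, 7.8, -2.7], [54.5, 14.2, -4.8], [80.5, 19.2, -6.4], [104.4, 22.7, -7.4], [125.2, 25.1, -7.9], [142.4, 26.5, -8.2], [155.4, 27.3, -8.3], [164.3, 27.7, -8.3], [169.4, 27.9, -8.2], [171.4, 28.0, -8.2], [171.8, 28.0, -8.2]]
[[0.0, -1.4, -3.1], [0.0, -2.6, -6.1], [0.0, -3.8, -8.9], [0.0, -4.9, -11.4], [0.0, -5.8, -13.6], [0.0, -6.5, -15.3], [0.0, -7.1, -16.6], [0.0, -7.5, -17.5], [0.0, -7.7, -18.0], [0.0, -7.8, -18.2], [0.0, -7.8, -18.2]]
```

Emit:
jog_arm(travel=[[0.3, 0.1, 0], [1.9, 0.5, -0.2], [6, 1.6, -0.5], [13.2, 3.4, -1.1], [23.9, 5.9, -1.9], [38.4, 8.9, -2.9], [56.5, 12.1, -3.8], [78.1, 15.1, -4.6], [102.5, 17.5, -5.1], [129.2, 18.9, -5.1], [157.3, 19.1, -4.6]], rot=[[-0.1, 0, 0], [-0.1, -0.1, -0.2], [-0.1, -0.3, -0.8], [-0.1, -0.7, -1.6], [-0.1, -1.2, -3], [-0.1, -2, -4.7], [-0.1, -2.9, -6.8], [-0.1, -4, -9.4], [-0.1, -5.2, -12.1], [-0.1, -6.4, -15.1], [-0.1, -7.7, -18.2]])

```text
t: 13.82
ee_pos: [0.5646, 0.1795, 0.2195]
tcp_rot: [-0.124, 0.614, 0.764, -0.154]
force: [0.2, -0.7, -6.4]
opening: 0.274
```

Emit:
jog_arm(travel=[[27.3, 7.8, -2.7], [54.5, 14.2, -4.8], [80.5, 19.2, -6.4], [104.4, 22.7, -7.4], [125.2, 25.1, -7.9], [142.4, 26.5, -8.2], [155.4, 27.3, -8.3], [164.3, 27.7, -8.3], [169.4, 27.9, -8.2], [171.4, 28, -8.2], [171.8, 28, -8.2], [171.8, 28, -8.2]], rot=[[0, -1.4, -3.1], [0, -2.6, -6.1], [0, -3.8, -8.9], [0, -4.9, -11.4], [0, -5.8, -13.6], [0, -6.5, -15.3], [0, -7.1, -16.6], [0, -7.5, -17.5], [0, -7.7, -18], [0, -7.8, -18.2], [0, -7.8, -18.2], [0, -7.8, -18.2]])

```text
t: 14.82
ee_pos: [0.5568, 0.3506, 0.2164]
tcp_rot: [-0.096, 0.476, 0.857, -0.174]
force: [0.1, -0.4, -5.9]
opening: 0.277
```

```bash
python3 - <<'E'
from h import *
hp=heelpose(); print(hp[0],hp[3:], readout.state()["force"],readout.state()["joint_positions"])
st=readout.state()
f=grab_frame("wrist");im=f["image"][:,:,::-1].copy()
a=np.linspace(0,2*np.pi,60); C=np.c_[DC[0]+.075*np.cos(a),DC[1]+.075*np.sin(a),np.full(60,.05)]
cv2.polylines(im,[proj(f,C,st).astype(np.int32)],True,(0,0,255),1)
cv2.imwrite("pics/w9.png",im)
g=grab_frame("side"); cv2.imwrite("pics/s9.png",g["image"][:,:,::-1])
E
```

```text
[0.51766127 0.32697097 0.10570875] (22.92, -148.15) [ 0.05938891 -0.38034133 -5.92558785] [ 0.49718425  0.69814547  0.88541031 -0.02699998  1.9571396  -0.06419923]
```

View pics/w9.png

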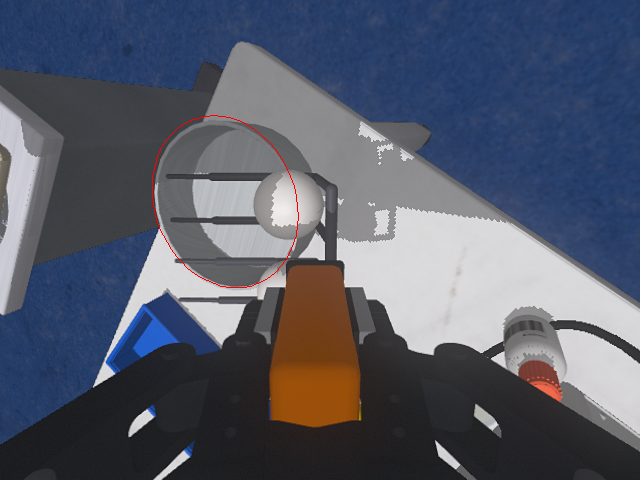

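View pics/s9.png

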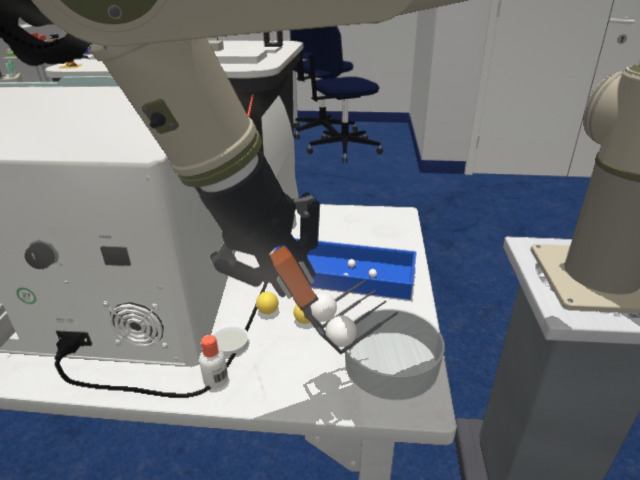

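```bash
python3 - <<'E'
import cv2
im=cv2.imread("pics/w9.png"); cv2.imwrite("pics/w9z.png",cv2.resize(im[100:310,140:340],None,fx=3.8,fy=2.8,interpolation=2))
E
```

```text
(no output)
```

View pics/w9z.png

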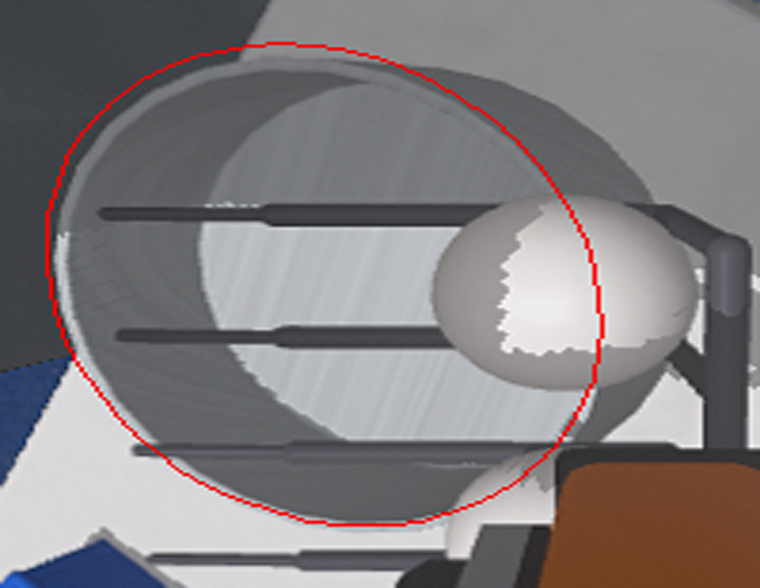

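```bash
sed -i 's/^DC=.*/DC=np.array([.4223,.266])/' h.py; python3 - <<'E'
from h import *
for t,hz in ((23,.105),(17,.09),(12,.079),(8,.072),(5,.068)):
    p,R=dump_pose(212,t,.03,heelz=hz); print(t,delta(p,R))
E
```

```text
23 ([-1.0, 0.2, 0.9], [0.09, 0.05, -0.16])
17 ([-1.0, -3.5, 14.2], [-5.91, 0.06, -0.16])
12 ([-1.0, -7.7, 25.2], [-10.91, 0.07, -0.15])
8 ([-1.1, -12.1, 33.1], [-14.91, 0.07, -0.15])
5 ([-1.1, -16.1, 38.4], [-17.91, 0.08, -0.15])
```

Emit:
jog_arm(travel=[[-1, -1, 5], [-1, -2.2, 9.6], [-1, -3.5, 14.2], [-1, -4.9, 18], [-1, -6.3, 21.6], [-1, -7.7, 25.2], [-1, -9.5, 28.5], [-1, -11, 31], [-1, -12.1, 33.1], [-1, -14, 36], [-1, -16.1, 38.4], [-1, -16.1, 38.4]], rot=[[-1.9, 0, 0], [-3.9, 0, 0], [-5.9, 0, -0.1], [-7.6, 0, -0.1], [-9.3, 0, -0.1], [-10.9, 0, -0.1], [-12.5, 0, -0.1], [-13.8, 0, -0.1], [-14.9, 0, -0.1], [-16.4, 0, -0.1], [-17.9, 0, -0.1], [-17.9, 0, -0.1]])

```text
t: 15.92
ee_pos: [0.5309, 0.3334, 0.1872]
tcp_rot: [-0.021, 0.484, 0.874, -0.039]
force: [-0.1, -0.0, -6.9]
opening: 0.272
```

```bash
python3 - <<'E'
from h import *
hp=heelpose(); print(hp[0],hp[3:], readout.state()["force"])
for t,tz in ((2,.068),(-2,.064),(-6,.06),(-10,.058),(-15,.056),(-20,.054)):
    p,R=dump_pose(212,t,.03,tipz=tz); print(t,delta(p,R))
f=grab_frame("wrist");cv2.imwrite("pics/w10.png",f["image"][:,:,::-1])
g=grab_frame("side"); cv2.imwrite("pics/s10.png",cv2.resize(g["image"][230:400,230:460,::-1],None,fx=3,fy=3))
E
```

```text
[0.52252463 0.3288695  0.06780187] (5.03, -148.02) [-0.09174599 -0.04273805 -6.91380441]
2 ([-0.4, -4.5, 3.0], [-3.03, 0.07, -0.02])
-2 ([-0.4, -13.0, 1.5], [-7.03, 0.07, -0.01])
-6 ([-0.4, -21.9, 0.7], [-11.03, 0.08, -0.01])
-10 ([-0.4, -31.2, -1.5], [-15.03, 0.08, -0.01])
-15 ([-0.4, -43.4, -3.7], [-20.03, 0.08, -0.0])
-20 ([-0.4, -55.8, -4.9], [-25.03, 0.08, -0.0])
```

View pics/w10.png

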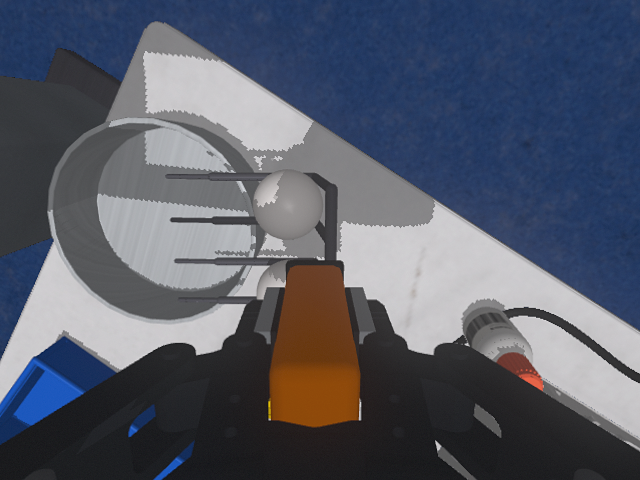

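View pics/s10.png

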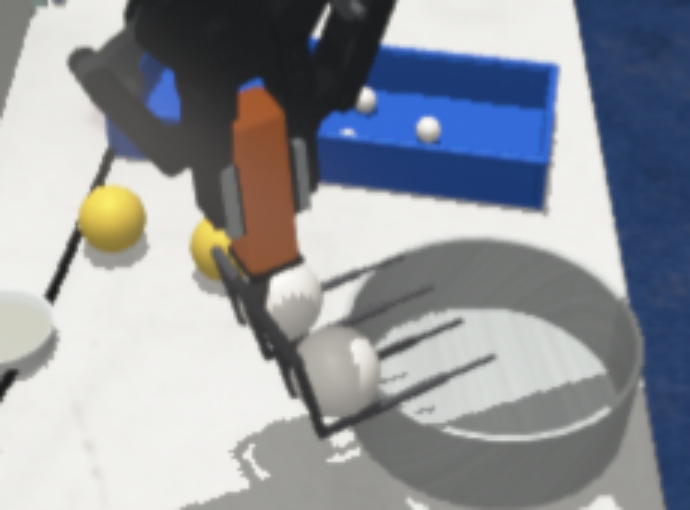

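```bash
python3 - <<'E'
from h import *
from scipy.optimize import least_squares
st=readout.state(); f=grab_frame("wrist"); 
w=unproj(f,[(150,119),(49,205),(140,320),(85,143),(225,150)],.05,st)
s=least_squares(lambda p:np.linalg.norm(w[:,:2]-p,axis=1)-.0745,DC); print(s.x,s.fun)
hp=heelpose(st); print((np.array([*s.x,.05])-hp[0])@hp[1])
im=f["image"][:,:,::-1].copy()
for R_,c in ((.075,(0,0,255)),(.071,(0,255,0))):
    a=np.linspace(0,2*np.pi,60); C=np.c_[s.x[0]+R_*np.cos(a),s.x[1]+R_*np.sin(a),np.full(60,.05)]
    cv2.polylines(im,[proj(f,C,st).astype(np.int32)],True,c,1)
cv2.imwrite("pics/w11.png",cv2.resize(im[90:340,20:340],None,fx=2.3,fy=2.3))
E
```

```text
[0.42744153 0.26785781] [-0.00016766  0.00276365 -0.00024077 -0.00239004  0.00181345]
[ 0.11160865  0.00146253 -0.02820005]
```

View pics/w11.png

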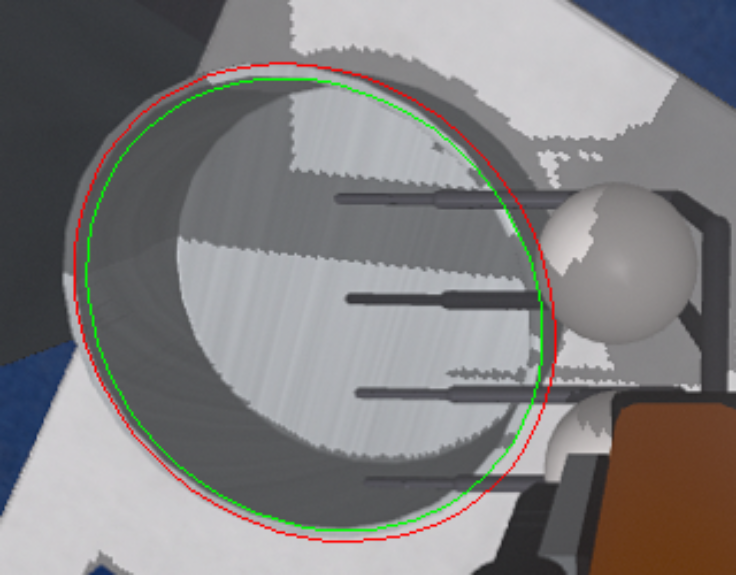

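Emit:
jog_arm(travel=[[0, -1.5, 1], [0, -3, 2], [0, -4.5, 3], [0, -6.6, 2.6], [0, -8.7, 2.2], [0, -10.8, 1.9], [0, -13, 1.5], [0, -15.2, 1.3], [0, -17.4, 1.1], [0, -19.6, 0.9], [0, -21.9, 0.7], [0, -21.9, 0.7]], rot=[[-1, 0, 0], [-2, 0, 0], [-3, 0, 0], [-4, 0, 0], [-5, 0, 0], [-6, 0, 0], [-7, 0, 0], [-8, 0, 0], [-9, 0, 0], [-10, 0, 0], [-11, 0, 0], [-11, 0, 0]])

```text
t: 17.07
ee_pos: [0.5125, 0.3229, 0.1885]
tcp_rot: [0.026, 0.484, 0.874, 0.046]
force: [0.6, -0.4, -6.6]
opening: 0.273
```

```bash
python3 - <<'E'
from h import *
hp=heelpose(); print(hp[0],hp[3:], readout.state()["force"])
for t,tz in ((-6,.06),(-10,.058),(-15,.056),(-20,.054)):
    p,R=dump_pose(212,t,.03,tipz=tz); print(t,delta(p,R))
f=grab_frame("wrist");cv2.imwrite("pics/w12.png",f["image"][:,:,::-1])
E
```

```text
[0.52372582 0.33065066 0.06950837] (-6.06, -147.92) [ 0.57839447 -0.37208    -6.61549199]
-6 ([-1.2, -0.7, 0.0], [0.06, 0.06, 0.08])
-10 ([-1.2, -9.4, -3.9], [-3.94, 0.06, 0.08])
-15 ([-1.2, -20.9, -8.5], [-8.94, 0.06, 0.08])
-20 ([-1.2, -32.9, -12.0], [-13.94, 0.05, 0.09])
```

View pics/w12.png

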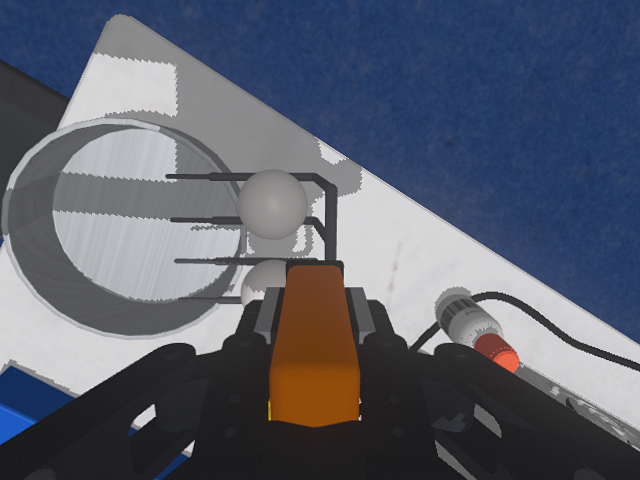

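Emit:
jog_arm(travel=[[-1, -2.5, -1], [-1, -4.8, -2], [-1, -7, -3], [-1, -7, -3], [-1, -7, -3], [-1, -7, -3], [-1, -7, -3]], rot=[[-1, 0, 0], [-2, 0, 0], [-3, 0, 0], [-3, 0, 0], [-3, 0, 0], [-3, 0, 0], [-3, 0, 0]])

```text
t: 17.7
ee_pos: [0.5079, 0.3187, 0.1914]
tcp_rot: [0.039, 0.483, 0.872, 0.069]
force: [0.8, -0.4, -3.3]
opening: 0.273
```

```bash
python3 - <<'E'
from h import *
hp=heelpose(); print(hp[0],hp[3:], readout.state()["force"])
for t,tz in ((-10,.058),(-15,.056),(-20,.054)):
    p,R=dump_pose(212,t,.03,tipz=tz); print(t,delta(p,R))
f=grab_frame("wrist");cv2.imwrite("pics/w13.png",f["image"][:,:,::-1])
E
```

```text
[0.52435016 0.3297499  0.0731982 ] (-9.04, -147.92) [ 0.84042206 -0.37211855 -3.3453717 ]
-10 ([-0.1, -3.6, -0.7], [-0.96, 0.06, 0.08])
-15 ([-0.1, -14.8, -5.8], [-5.96, 0.06, 0.08])
-20 ([-0.1, -26.6, -10.0], [-10.96, 0.06, 0.09])
```

View pics/w13.png

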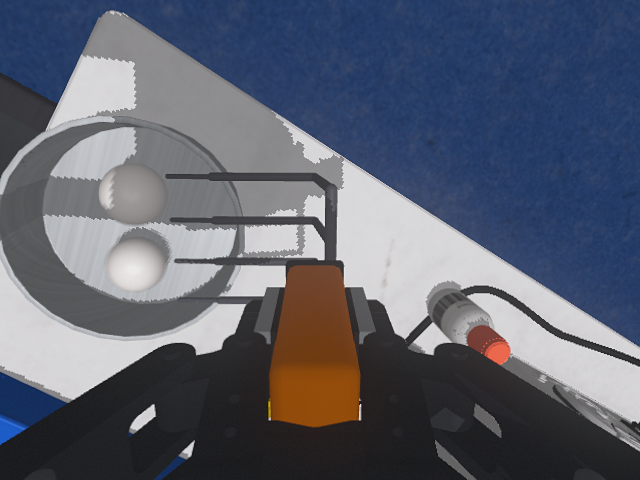

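```bash
python3 - <<'E'
from h import *
st=readout.state(); h,Rsc,_,t0,y0=heelpose(st); y0%=360
base=(st["ee_pos"],q2R(st["tcp_rot"])); p0=base[0]
print("up",delta(p0+[0,0,.09],base[1],base=base))
base=(p0+[0,0,.09],base[1]); p0=base[0]
p1,R1=tcp_for([.530,-.168,.09],184,0); print(p1)
r0,a0=np.hypot(*p0[:2]),np.arctan2(p0[1],p0[0]); r1,a1=np.hypot(*p1[:2]),np.arctan2(p1[1],p1[0])
N=22;tr=[];ro=[]
b=base
for i in range(1,N+1):
    if i==12: b=(P,R)
    u=i/N; s=10*u**3-15*u**4+6*u**5
    rr=r0+s*(r1-r0); a=a0+s*(a1-a0); z=p0[2]+s*(p1[2]-p0[2])
    P=np.array([rr*np.cos(a),rr*np.sin(a),z]); R=Rs(y0+s*(184-y0),t0*(1-s))@M
    d,w=delta(P,R,base=b); tr.append(d); ro.append([round(v,1) for v in w])
print(tr[:11]);print(ro[:11]);print(tr[11:]);print(ro[11:])
E
```

```text
up ([-0.1, 14.2, -88.9], [0.0, 0.0, 0.0])
[ 0.52905824 -0.16886781  0.2098    ]
[[-0.5, -0.0, 0.1], [-3.4, -0.4, 0.4], [-10.6, -1.2, 1.3], [-23.3, -2.9, 2.8], [-41.9, -5.9, 5.0], [-66.4, -10.8, 7.7], [-96.2, -18.1, 10.9], [-130.2, -28.5, 14.3], [-167.1, -42.4, 17.7], [-205.3, -59.8, 20.9], [-243.2, -80.5, 23.8]]
[[0.0, 0.1, 0.0], [0.1, 0.1, 0.2], [0.2, -0.0, 0.6], [0.4, -0.1, 1.2], [0.7, -0.3, 2.2], [1.2, -0.5, 3.6], [1.7, -0.7, 5.2], [2.3, -0.9, 7.1], [3.0, -1.1, 9.3], [3.8, -1.4, 11.6], [4.5, -1.6, 13.9]]
[[-40.5, -13.6, 5.0], [-78.4, -29.5, 9.7], [-112.4, -46.6, 13.8], [-141.9, -63.8, 17.4], [-166.2, -79.9, 20.3], [-185.2, -93.8, 22.7], [-199.1, -104.8, 24.4], [-208.3, -112.4, 25.6], [-213.4, -116.8, 26.2], [-215.5, -118.7, 26.5], [-215.8, -118.9, 26.5]]
[[0.8, -0.2, 2.4], [1.5, -0.3, 4.7], [2.2, -0.4, 6.8], [2.8, -0.5, 8.8], [3.4, -0.5, 10.4], [3.8, -0.5, 11.8], [4.1, -0.6, 12.8], [4.3, -0.6, 13.5], [4.4, -0.6, 13.8], [4.5, -0.6, 14.0], [4.5, -0.6, 14.0]]
```

Emit:
jog_arm(travel=[[0, 0, -3], [0, 2, -12], [0, 4, -26], [0, 7, -44], [0, 10, -62], [0, 13, -78], [0, 14, -87], [0, 14.1, -89], [0, 14.1, -89]], rot=[[0, 0, 0], [0, 0, 0], [0, 0, 0], [0, 0, 0], [0, 0, 0], [0, 0, 0], [0, 0, 0], [0, 0, 0], [0, 0, 0]])

```text
t: 18.5
ee_pos: [0.5079, 0.3188, 0.282]
tcp_rot: [0.039, 0.483, 0.872, 0.069]
force: [0.6, 0.9, -2.6]
opening: 0.278
```

```bash
python3 - <<'E'
from h import *
hp=heelpose(); print(hp[0],hp[3:], readout.state()["force"], readout.state()["ee_pos"])
for n in ("side","wrist"):
    g=grab_frame(n); cv2.imwrite(f"pics/{n}14.png",g["image"][:,:,::-1])
E
```

```text
[0.52441796 0.32989956 0.16382871] (-9.09, -147.92) [ 0.55179633  0.94915187 -2.56200971] [0.50787938 0.31879338 0.28196765]
```

View pics/side14.png

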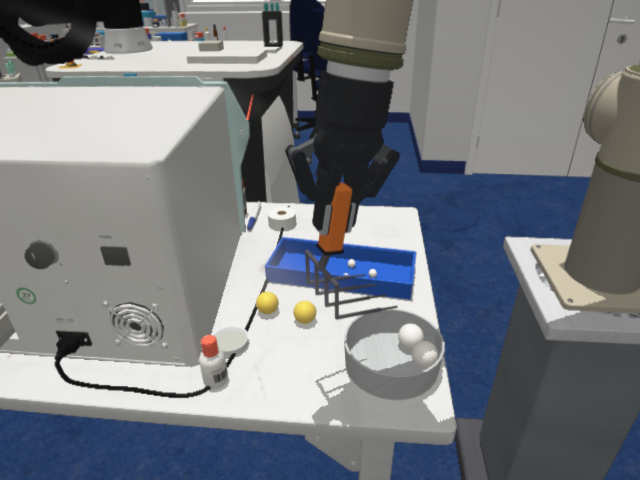

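Emit:
jog_arm(travel=[[-3.4, -0.4, 0.4], [-13, -1.5, 1.6], [-30, -4, 4], [-55, -8.5, 6.5], [-85, -15, 10], [-115, -24, 13], [-145, -34, 16], [-177, -47, 18.6], [-205.3, -59.8, 20.9], [-228, -72, 22.7], [-240, -79, 23.5], [-243.2, -80.5, 23.8]], rot=[[0.1, 0, 0.2], [0.2, 0, 0.8], [0.5, -0.2, 1.7], [1, -0.4, 2.9], [1.5, -0.6, 4.5], [2, -0.8, 6.3], [2.6, -1, 8], [3.2, -1.2, 9.9], [3.8, -1.4, 11.6], [4.2, -1.5, 13], [4.5, -1.6, 13.7], [4.5, -1.6, 13.9]])

```text
t: 19.6
ee_pos: [0.5721, 0.0692, 0.2437]
tcp_rot: [0.023, 0.588, 0.808, 0.03]
force: [0.5, 0.4, -3.5]
opening: 0.272
```

Emit:
jog_arm(travel=[[-4, -1.3, 0.5], [-18, -6, 2.2], [-40.5, -13.6, 5], [-72, -26.5, 9], [-104, -42, 12.8], [-134, -59, 16.5], [-160, -75.7, 19.5], [-182, -91.5, 22.3], [-199.1, -104.8, 24.4], [-210, -114, 25.8], [-215, -118.3, 26.4], [-215.8, -118.9, 26.5]], rot=[[0.1, 0, 0.2], [0.4, -0.1, 1.1], [0.8, -0.2, 2.4], [1.4, -0.3, 4.3], [2, -0.4, 6.3], [2.6, -0.5, 8.2], [3.2, -0.5, 10], [3.7, -0.5, 11.6], [4.1, -0.6, 12.8], [4.3, -0.6, 13.6], [4.5, -0.6, 14], [4.5, -0.6, 14]])

```text
t: 20.6
ee_pos: [0.5284, -0.1695, 0.2094]
tcp_rot: [0.0, 0.682, 0.731, -0.001]
force: [0.2, 0.7, -3.4]
opening: 0.272
```

```bash
python3 - <<'E'
from h import *
hp=heelpose(); print(hp[0],hp[3:], readout.state()["force"], readout.state()["ee_pos"])
print([delta(*tcp_for([.530,-.168,z],184,0)) for z in (.006,.001)])
g=grab_frame("scene"); cv2.imwrite("pics/c15.png",g["image"][:,:,::-1])
g=grab_frame("wrist"); cv2.imwrite("pics/w15.png",g["image"][:,:,::-1])
E
```

```text
[ 0.52926065 -0.16885071  0.0895602 ] (0.05, -175.98) [ 0.21305116  0.74746289 -3.39255756] [ 0.528409   -0.16954811  0.20936199]
[([0.7, 0.8, 83.6], [-0.05, 0.08, 0.02]), ([0.8, 0.8, 88.6], [-0.05, 0.08, 0.02])]
```

View pics/c15.png

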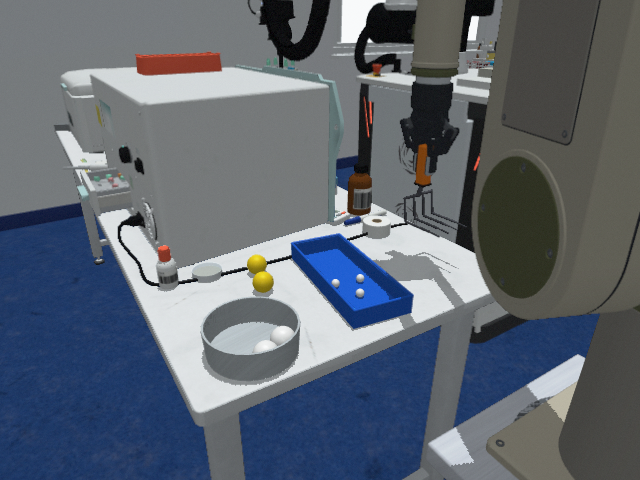

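View pics/w15.png

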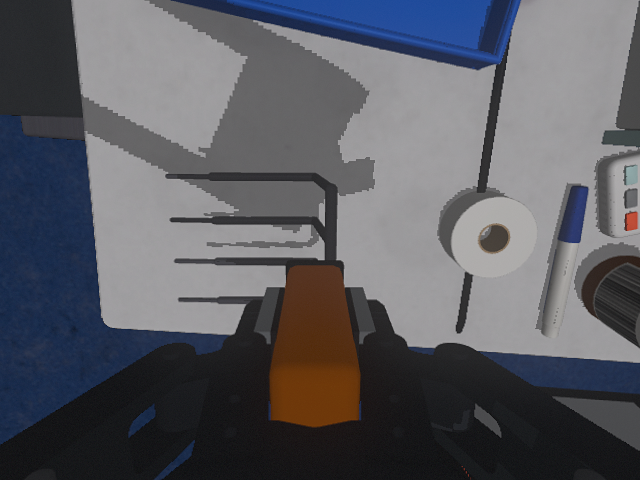

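Two big balls in the dish, three small ones in the tray; the scoop hasn't slipped in the grip (tine pixels unchanged). Set it down.

Emit:
jog_arm(travel=[[0.7, 0.8, 15], [0.7, 0.8, 35], [0.7, 0.8, 55], [0.7, 0.8, 70], [0.7, 0.8, 80], [0.7, 0.8, 85], [0.7, 0.8, 87.5], [0.7, 0.8, 89.5], [0.7, 0.8, 89.8], [0.7, 0.8, 89.8], [0.7, 0.8, 89.8]], rot=[[0, 0, 0], [0, 0, 0], [0, 0, 0], [0, 0, 0], [0, 0, 0], [0, 0, 0], [0, 0, 0], [0, 0, 0], [0, 0, 0], [0, 0, 0], [0, 0, 0]])

```text
t: 21.62
ee_pos: [0.5299, -0.1687, 0.1206]
tcp_rot: [0.001, 0.682, 0.732, -0.0]
force: [0.1, 0.1, -3.0]
opening: 0.276
```

```bash
python3 - <<'E'
from h import *
hp=heelpose(); print(hp[0],hp[3:], readout.state()["force"], readout.state()["wrist_torque"])
E
```

```text
[ 0.53097255 -0.16810324  0.00081763] (-0.04, -175.93) [ 0.06777518  0.07073823 -2.98764576] [ 0.00392089  0.04434388 -0.00548289]
```

Emit:
jog_arm(travel=[[0, 0, 0.6], [0, 0, 1.1], [0, 0, 1.1], [0, 0, 1.1]], rot=[[0, 0, 0], [0, 0, 0], [0, 0, 0], [0, 0, 0]])

```text
t: 21.95
ee_pos: [0.5301, -0.1689, 0.12]
tcp_rot: [0.001, 0.682, 0.732, -0.0]
force: [-1.6, 0.3, 4.9]
opening: 0.273
```

Emit:
jog_arm(travel=[[0, 0, 0], [0, 0, 0], [0, 0, 0], [0, 0, 0], [0, 0, 0], [0, 0, 0], [0, 0, 0], [0, 0, 0]], rot=[[0, 0, 0], [0, 0, 0], [0, 0, 0], [0, 0, 0], [0, 0, 0], [0, 0, 0], [0, 0, 0], [0, 0, 0]], grip=-1)

```text
t: 22.62
ee_pos: [0.5294, -0.1685, 0.1185]
tcp_rot: [0.0, 0.682, 0.732, -0.001]
force: [0.3, -0.5, -0.5]
opening: 0.999
```

Emit:
jog_arm(travel=[[0, 0, -4], [0, 0, -14], [0, 0, -30], [0, 0, -50], [0, 0, -75], [0, 0, -105], [0, 0, -135], [0, 0, -160], [0, 0, -180], [0, 0, -180], [0, 0, -180]], rot=[[0, 0, 0], [0, 0, 0], [0, 0, 0], [0, 0, 0], [0, 0, 0], [0, 0, 0], [0, 0, 0], [0, 0, 0], [0, 0, 0], [0, 0, 0], [0, 0, 0]])

```text
t: 23.53
ee_pos: [0.5303, -0.1685, 0.3013]
tcp_rot: [0.002, 0.682, 0.732, 0.0]
force: [-0.4, 0.1, -0.7]
opening: 0.997
```

```bash
python3 - <<'E'
from h import *
np.set_printoptions(precision=4,suppress=True)
print(readout.state()["force"])
for n in ("scene","side","wrist"):
    g=grab_frame(n); cv2.imwrite(f"pics/{n}16.png",g["image"][:,:,::-1])
    if n!="wrist":
        for t in ("stain_bottle","label_roll","petri_dish"):
            print(n,t,[(d["point"],round(d["confidence"],2)) for d in spotter.find_in(g,t)[:1]])
E
```

```text
[-0.397   0.072  -0.7373]
scene stain_bottle [([0.6703, 0.3252, 0.0485], 0.8)]
scene label_roll [([0.6538, -0.1635, 0.0273], 0.7)]
scene petri_dish [([0.6762, 0.2462, 0.0141], 0.7)]
side stain_bottle [([0.6807, 0.3348, 0.0522], 0.81)]
side label_roll [([0.6684, -0.1556, 0.0275], 0.66)]
side petri_dish [([0.6787, 0.2498, 0.0114], 0.97)]
```

View pics/scene16.png

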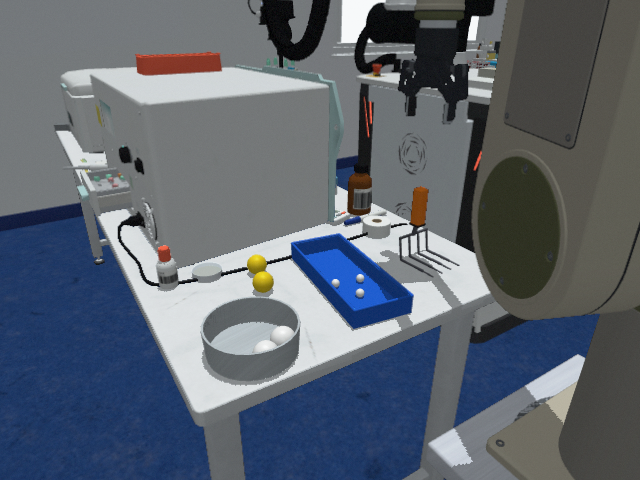

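View pics/side16.png

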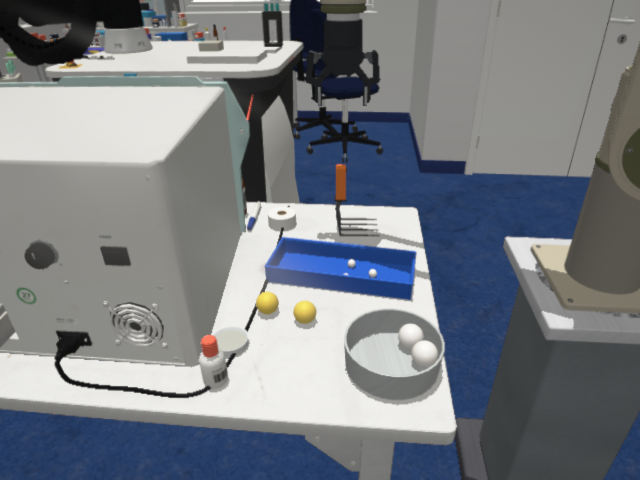

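View pics/wrist16.png

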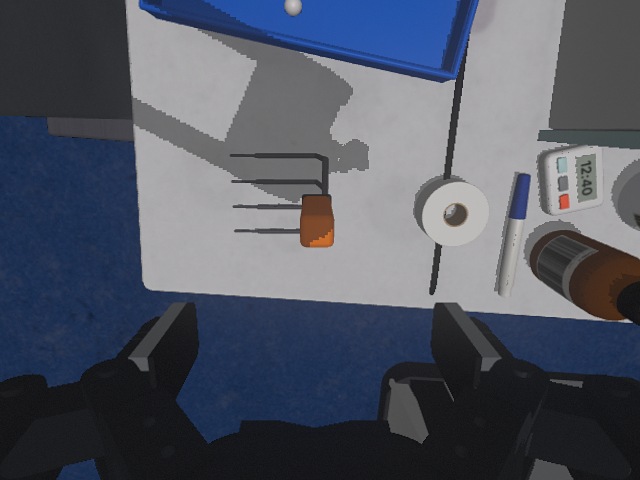

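All in place: the scoop stands at scene pixel (419,230), the big balls are in the dish at (265,347) and (283,336), and the small balls are in the tray at (336,283), (360,278) and (360,293). Handing in.

```bash
python3 -c "
from station import r
print(r.sign_off())"
```

```text
the job is handed in; nothing more can be done
None
```

The job is done and handed in at about 24 s of the 64 s allowed; the hand-in gives no verdict.

**What I did:** I gripped the scoop by its orange handle and lowered it into the empty end of the tray. I slid the tines under the two white balls and raised the tips to 23° so both balls rolled to the back, then lifted. Over the dish, the balls rolled off at about 9° tip-down with the tips roughly 1 cm above its rim. I then stood the scoop back at about its starting place, opened the gripper and raised the arm clear.

**Last checks:**
- **Balls:** The last camera pictures show both big balls in the dish and all three small balls in the tray.
- **Scoop:** It stands upright on the bench, clear of the tray and dish. I judged this from the pictures and from the force reading when it touched down.
- **Bystanders:** The bottle, label roll and petri dish are where they were at the start, within the roughly 4 mm measuring error. The yellow balls look untouched.
- **Contact:** The fingers never came near a ball. The highest force reading I saw at the end of any move was under 8 N.

No check failed. The only disagreement was a few millimetres between the fixed and wrist cameras on where the scoop and dish stood. I used the wrist camera for the scoop and tray, and used it to correct the dish position.

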